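# Restock the sloping ribbon rack, oldest box first

## Robot

A 6-joint arm with a two-finger parallel gripper is mounted at the origin on a cart in front of the work surface, level with it; the furniture and walls round the work are solid. World frame = base frame: x ahead of the robot, y to its left, z up, the work surface at z = 0. Lengths are in m, angles in degrees, forces in N, time in s.
With the tool pointing down it reaches from about 0.4 to 0.825 m from the base axis. Payload 7 kg.
Tool frame: the origin (TCP) lies at the very end of the fingers, on their centre line; the grasp point (between the pads) lies 19 mm behind it (r.hold_point_z is the distance from the TCP to the grasp point, in m); z points along the fingers, y is the direction in which the jaws open and shut (so a half turn about z gives the same grasp; the last joint's range is limited). The gripper opens to 88 mm and grips with 3 to 60 N. Pads are 19 mm wide; open, the fingers measure 130 mm over their backs; the gripper's body (78 mm by 193 mm) begins 47 mm behind the grasp point.
Start: joints at [81.366, 20.546, 0.682, 0, -70.136, -16.507], TCP at [0.287, 0.611, 0.227] pointing down, gripper open.
Joint ranges: [-176.03, 176.03], [-82.01, 121.73], [-58.28, 71.71], [-173.87, 95.51], [-174.79, -0.11], [-173.66, 173.66]. Speed limits (degrees/s): [136.94, 136.94, 172.46, 180, 180, 180].

## Interface

Orientations are given as [roll, pitch, yaw] about the fixed x, y, z axes, in that order (R = Rz(yaw) Ry(pitch) Rx(roll)).
In Python, from plant import r gives the robot as it stands. The module is installed in compiled form; this text tells all that it offers.
- The arm moves only by the shell command python3 -m inch 'ROWS' [FORCE]. ROWS is text: rows parted by semicolons, each of 7 numbers parted by spaces: the shift along the tool's x, y, z in m, then the turn, a rotation vector about the tool's x, y, z in rad, then the opening, from 0 (shut) to 1 (fully open). In form: tx ty tz ax ay az jaw; .... A call has 1 to 20 rows; each row shifts and turns the commanded pose from where the row before left it, along the tool's axes as they then stand; what a row does not reach is not made up. A row lasts 1/12 s, in which the tool goes at most 41.7 mm and 7.16 degrees, less where a joint would pass 70% of its speed; a pose out of reach is approached as far as the arm can. A call with a gripper value outside its range is refused whole. The fingers move at their own pace and stop on an object; FORCE is the grip in N (left out, the last holds). Time passes only in rows, so rows that do not move let the fingers close. It gives the time, the measured TCP pose, the force and the opening at its end, in the units of the state.
- r.get_state(): the state, without advancing time (a new reading comes with each control period).
- r.capture(name): name is "scene" or "top"; returns the picture (400x640x3 uint8, red, green, blue); there is no depth.
- r.camera_params(name): a dict with "vfov" (degrees; the focal length in pixels is half the picture's height over the tangent of half this angle, whatever the lens; pixels are square), "cx", "cy" (the principal point, pixels), "R" (3x3) and "t" (3): a world point X has camera coordinates R X + t. Camera axes: x right, y down, z forward; pixel columns grow to the right and rows downward; lengths in m; the calibration is good to about 2 mm. A picture is of the moment at which its call begins. camera_params takes no time and is no camera call.
- r.close_job(): hands the job in, once; it reports no verdict.
Trained networks look in the newest picture that a camera, given by its name, has taken for a name from the list of things; names that differ only in an ending like _2 or _b are one class to them, and where a whole thing is asked for, a point or a joint stands for the part that bears it (a point fixed in the world has none). Each returns a list of dicts, best first, with "p" (0 to 1); they miss things now and then, are a little off and sometimes report something else, mostly with a low value. They report only what shows in the picture. A call takes as long as a camera call.
- r.recognise(target, camera): "xy" ([column, row] in pixels, amid what is visible of it).
The state is a dict: "time_s": time; "joints": joint angles; "qd": joint speeds; "joint_torque": joint torques, N m; "tcp_pos": TCP position; "eef_rot": TCP orientation; "contact_force": force on the tool from outside, world axes, zero at the start; "moment": the same for the moment, N m; "gripper_width": finger opening in m.
Only numpy, scipy, OpenCV 4.12 (cv2) and the standard library are available. Lean on these libraries where they do the work, as an engineer would, in place of code of your own. Each camera call takes 0.05 s, during which the arm holds its last target.

## Task

Restock the sloping one-row rack so that the older label-ribbon box gets used first: bring the older box, which stands at the back of the rack, forward down the lane until it stands against the front lip. Then take the new box standing on the desk and gently stand it in the lane behind the old one, with its base flat on the sloping floor. Leave the mug, the hole punch and the nearby calculator alone.

Things in the scene. Friction and masses are not known exactly. Their poses are not given: they have to be found in the camera images.
- rack: Grey sheet-metal lane on steel rod legs, fixed to the desk. Frame: x up the slope, away from the robot (rising 0.42 rad = 24 deg), y across, z square to the sloping floor; origin on the lane floor at mid width at the inner face of the front lip, 30 mm above the desk. Inside 262 mm long, 36 wide; lip 28 mm high, side walls 40, back stop 70, all 3 thick. Feet reach 20 mm beyond the sides.
- old_box: The older black label-ribbon box, 115 x 24 x 135 mm (x, y, z in its own frame), 160 g more or less; identical to the new one but standing in the rack at the back of the lane, square to the sloping floor. Origin: centre of its underside; x along its 115 mm length, z up out of its top. Solid, may be pinched across its 24 mm thickness.
- new_box: The new black label-ribbon box, same size and frame as the old one, standing upright on the desk to the right of the rack, or to its left in front of the fixed paper-tray stand (whose front is at x = 0.50, between y = -0.05 and 0.30, top 0.18 m above the desk).
- the_mug: White dotted mug with a handle, about 78 x 114 x 93 mm, on the desk on the other side of the rack. Bystander. Origin: centre of its underside.
- punch: Desk hole punch, 76 x 131 x 58 mm, bystander on the desk, far to the left of the rack. Origin: centre of its underside.
- desk_calculator: Flat calculator, 150 x 98 x 16 mm, bystander on the desk behind and to the right of the rack. Origin: centre of its underside.
- lip (a point): The rack's origin again: middle of the lane floor at the inner face of the front lip. The lane floor is lined with black rubber, so a box stays where it is put and does not slide down by itself.

How it is judged:
By the outcome, as a careful person would: the job done as asked, in the order asked, and still so for the second after the job is handed in, with the robot touching nothing.
It also fails if it takes over 58 s, if anything falls off the work surface, if the arm or the gripper's body presses on something with over 40 N, if the wrist force passes 120 N, or if a joint passes its speed limit or range.

## Working session

There is one attempt and no reset: what is moved stays moved. The work goes in short steps, Python scripts to look and compute and a shell command to move; the robot and the scene stay as the last step left them, time stands still between calls to the robot, and variables do not carry over. Pictures are saved under pics/ and viewed, and the job is handed in when it is done.

```bash
mkdir -p pics; python3 - <<'E'
from plant import r
import cv2
print(r.get_state())
for n in ("scene","top"):
    im=r.capture(n); cv2.imwrite(f"pics/{n}0.png",im[:,:,::-1])
    p=r.camera_params(n); print(n,p)
    for t in ("rack","old_box","new_box","the_mug","punch","desk_calculator","lip"):
        print(t,[(d['p'],d['xy']) for d in r.recognise(t,n)][:3])
E
```

```text
{'time_s': 0.0, 'joints': array([ 8.13659168e+01,  2.05896979e+01,  6.34678827e-01, -2.10544017e-02,
       -7.01366090e+01, -1.65091230e+01]), 'qd': array([-0.01424358, -0.08237204,  0.02070025,  0.06429061, -0.09748057,
       -0.0083981 ]), 'joint_torque': array([ 1.64664812e-03, -5.82724357e+01,  2.93044013e+01,  6.99646980e+00,
        6.95226394e-03, -1.65991491e-04]), 'tcp_pos': array([0.28658264, 0.61060091, 0.22564624]), 'eef_rot': array([ 1.79906524e+02, -7.06366480e-03, -2.51503700e+01]), 'contact_force': array([-0.24551164, -0.68676473, -0.76608296]), 'moment': array([-0.02176205, -0.00414107, -0.00260523]), 'gripper_width': 0.08774197333042175}
scene {'vfov': 57.141673539847375, 'cx': 324.84651139658297, 'cy': 202.1132303295263, 'R': array([[ 0.72957906, -0.68376706, -0.01330435],
       [-0.40164752, -0.41265012, -0.81755682],
       [ 0.55352838,  0.60181599, -0.57569423]]), 't': array([-0.4286795 ,  0.26690913,  0.8529613 ])}
rack [(0.84, [353.0, 226.9])]
old_box [(0.6, [367.9, 184.7])]
new_box [(0.72, [254.1, 195.7])]
the_mug [(0.65, [412.3, 286.2])]
punch [(0.57, [224.5, 172.9]), (0.15, [413.8, 287.3])]
desk_calculator [(0.71, [456.0, 276.3])]
lip [(0.66, [352.3, 226.2])]
top {'vfov': 51.71992222900027, 'cx': 322.53348756926914, 'cy': 205.43504053965015, 'R': array([[ 0.01549636, -0.99970307,  0.01880512],
       [-0.99153521, -0.01778906, -0.12861369],
       [ 0.12891003, -0.01665289, -0.99151646]]), 't': array([-0.06831924,  0.55446858,  1.12336458])}
rack [(0.58, [363.3, 222.4])]
old_box [(0.86, [373.5, 184.3]), (0.37, [364.4, 218.8])]
new_box [(0.84, [242.6, 252.2]), (0.47, [368.5, 183.6]), (0.28, [454.1, 181.0])]
the_mug [(0.95, [444.4, 228.4])]
punch [(0.65, [173.4, 238.5])]
desk_calculator [(0.39, [172.9, 238.4])]
lip [(0.62, [364.3, 224.6])]
```

```bash
python3 - <<'E'
import cv2
for n in ("scene","top"):
    im=cv2.imread(f"pics/{n}0.png")
    im=im[100:350,120:520]
    cv2.imwrite(f"pics/{n}0z.png",cv2.resize(im,None,fx=2,fy=2,interpolation=cv2.INTER_CUBIC))
E
```

```text
(no output)
```

View pics/scene0z.png

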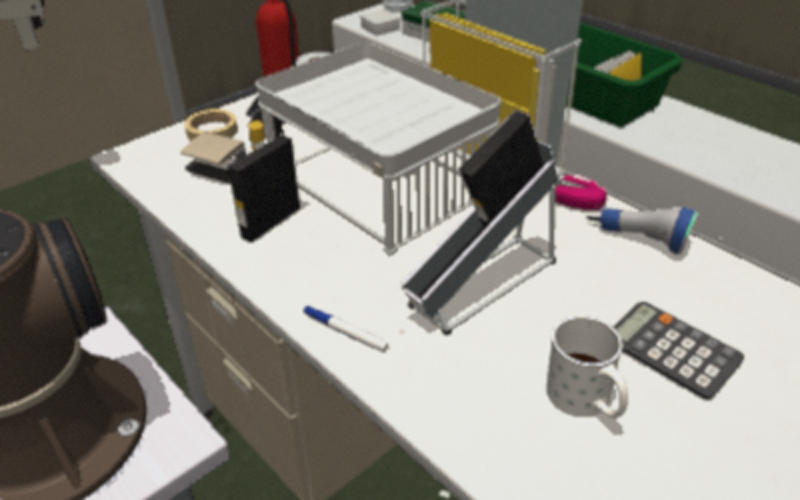

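View pics/top0z.png

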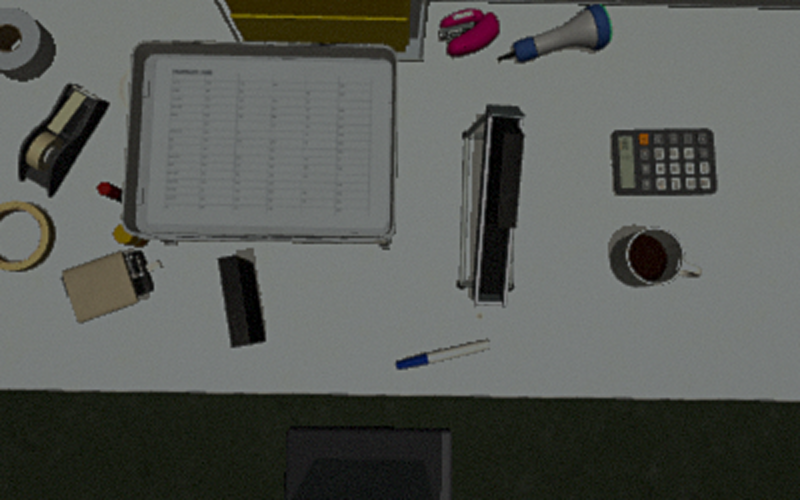

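The new box stands left, in front of the tray stand; the rack is right of centre, with the old box at its back. I'll zoom in to pick corner pixels.

```bash
python3 - <<'E'
import cv2
def crop(n,x0,x1,y0,y1,f,o):
    im=cv2.imread(f"pics/{n}0.png")[y0:y1,x0:x1]
    im=cv2.resize(im,None,fx=f,fy=f,interpolation=cv2.INTER_CUBIC)
    im=cv2.convertScaleAbs(im,alpha=1.6,beta=25)
    for x in range((x0+9)//10*10,x1,10):
        cv2.line(im,(int((x+.5-x0)*f),0),(int((x+.5-x0)*f),6),(0,0,255),1)
        cv2.putText(im,str(x),(int((x-x0)*f)-8,16),0,.35,(0,0,255),1)
    for y in range((y0+9)//10*10,y1,10):
        cv2.line(im,(0,int((y+.5-y0)*f)),(6,int((y+.5-y0)*f)),(0,0,255),1)
        cv2.putText(im,str(y),(8,int((y-y0)*f)+4),0,.35,(0,0,255),1)
    cv2.imwrite(f"pics/{o}.png",im)
crop("top",340,400,145,260,5,"t_rack")
crop("scene",315,405,150,270,5,"s_rack")
crop("top",215,265,215,280,8,"t_new")
crop("scene",230,275,160,225,8,"s_new")
E
```

```text
(no output)
```

View pics/t_rack.png

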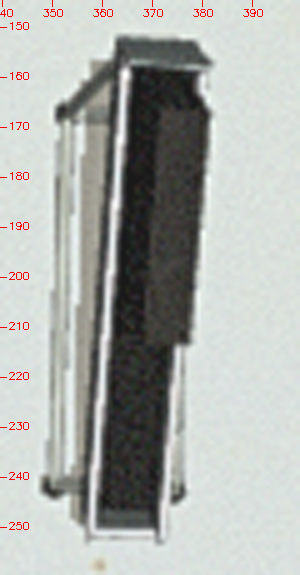

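View pics/s_rack.png

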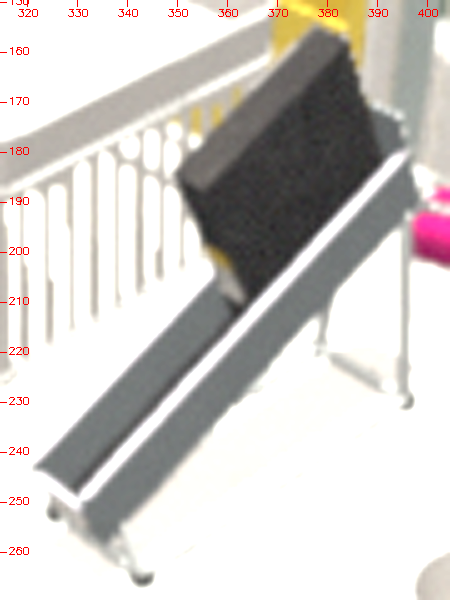

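View pics/t_new.png

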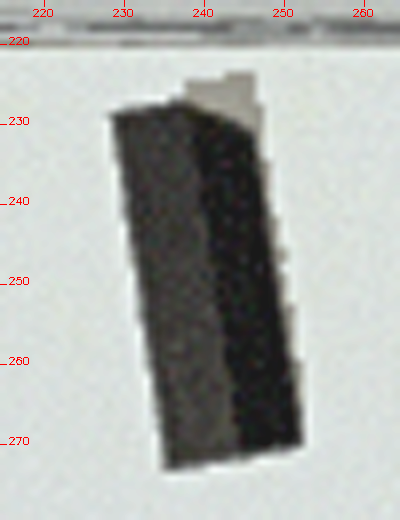

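View pics/s_new.png

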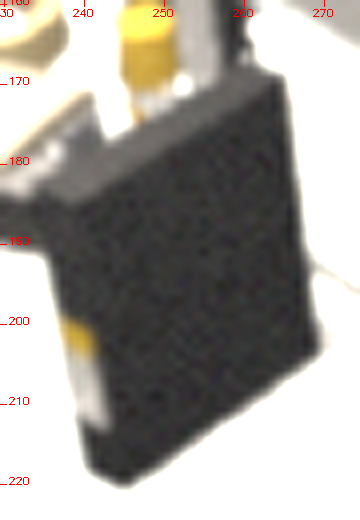

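```bash
cat >h.py <<'E'
import numpy as np
from plant import r
from scipy.optimize import least_squares
P={n:r.camera_params(n) for n in("scene","top")}
def proj(n,X):
    p=P[n];c=np.atleast_2d(X)@np.array(p['R']).T+p['t'];f=200/np.tan(np.radians(p['vfov']/2))
    return np.c_[p['cx']+f*c[:,0]/c[:,2],p['cy']+f*c[:,1]/c[:,2]]
def Rz(a):c,s=np.cos(a),np.sin(a);return np.array([[c,-s,0],[s,c,0],[0,0,1]])
def Ry(a):c,s=np.cos(a),np.sin(a);return np.array([[c,0,s],[0,1,0],[-s,0,c]])
TH=.42
def rackT(q): return Rz(q[2])@Ry(-TH),np.array([q[0],q[1],.03])
E
cat >fit.py <<'E'
from h import *
L,W,H=.0575,.012,.135
new=[("top",L,W,H,228.25,228.6),("top",-L,W,H,235.1,273.2),("top",L,-W,H,237.6,227.4),("top",-L,-W,H,244.5,271.4),("top",-L,-W,0,252.2,269.9),("top",L,-W,0,245.7,231.1),
("scene",-L,W,H,235.1,182.6),("scene",-L,-W,H,238.9,184.9),("scene",L,-W,H,264.9,168.9),("scene",-L,-W,0,245.1,220.4),("scene",-L,W,0,240.7,217.6),("scene",L,-W,0,269.7,203.2)]
def res(q):
    return np.concatenate([proj(n,Rz(q[2])@[a,b,c]+[q[0],q[1],0])[0]-[u,v] for n,a,b,c,u,v in new])
s=least_squares(res,[.37,.15,.1],loss='soft_l1');print("new",s.x,np.degrees(s.x[2]));print(res(s.x).reshape(-1,2).round(1))
rk=[("top",-.003,.0195,.04,357.5,252.1),("top",-.003,-.0195,.04,371.5,252.5),("top",.265,0.0195,.07,363.5,157),("top",.265,-.0195,.07,381,157),
("scene",-.003,.0195,.04,322.2,243.4),("scene",-.003,-.0195,.04,330.6,250.6),("scene",.265,-.0195,.04,396,180)]
ob=[("top",L,-W,H,381.1,166.5),("top",L,W,H,371.5,166.1),("top",-L,W,H,368.9,213.1),("top",-L,-W,H,376.9,213.9),
("scene",-L,W,H,350.5,183.9),("scene",-L,-W,H,355.5,187.5),("scene",L,W,H,378.1,154.5),("scene",L,-W,H,384.1,156.1)]
def r1(q):
    R,t=rackT(q);return np.concatenate([proj(n,R@[a,b,c]+t)[0]-[u,v] for n,a,b,c,u,v in rk])
s1=least_squares(r1,[.5,-.1,0.],loss='soft_l1');print("rack",s1.x,np.degrees(s1.x[2]));print(r1(s1.x).reshape(-1,2).round(1))
def r2(q):
    R,t=rackT(s1.x);return np.concatenate([proj(n,R@(Rz(q[2])@[a,b,c]+[q[0],q[1],0])+t)[0]-[u,v] for n,a,b,c,u,v in ob])
s2=least_squares(r2,[.2,0,0.],loss='soft_l1');print("old",s2.x);print(r2(s2.x).reshape(-1,2).round(1))
import cv2
for n,(x0,x1,y0,y1) in {"top":(340,400,145,260),"scene":(315,405,150,270)}.items():
    f=5;im=cv2.imread(f"pics/{n}0.png")[y0:y1,x0:x1];im=cv2.resize(im,None,fx=f,fy=f);im=cv2.convertScaleAbs(im,alpha=1.6,beta=25)
    R,t=rackT(s1.x)
    def poly(pts,c):
        u=((proj(n,np.array(pts)@R.T+t)-[x0-.5,y0-.5])*f).astype(int);cv2.polylines(im,[u.reshape(-1,1,2)],False,c,1)
    for y in(-.0195,.0195,-.018,.018):
        poly([[-.003,y,0],[-.003,y,.04],[.265,y,.04],[.265,y,.07]],(0,0,255))
    for x,h in((0,.028),(-.003,.028),(.262,.07),(.265,.07)): poly([[x,-.0195,0],[x,-.0195,h],[x,.0195,h],[x,.0195,0]],(0,255,0))
    q=s2.x
    B=lambda a,b,c:Rz(q[2])@[a,b,c]+[q[0],q[1],0]
    for c in(0,H):poly([B(L,W,c),B(L,-W,c),B(-L,-W,c),B(-L,W,c),B(L,W,c)],(255,0,0))
    cv2.imwrite(f"pics/ov_{n}.png",im)
E
python3 fit.py
```

```text
new [0.42682339 0.15877769 0.20623671] 11.816492831735314
[[-0.4 -0.6]
 [ 0.2 -0.2]
 [-0.4 -1.2]
 [ 0.2 -0.3]
 [ 0.5 -0.2]
 [ 0.3 -1.2]
 [-2.7  0.1]
 [-0.7  0.3]
 [ 0.4 -0.3]
 [-0.4  1.4]
 [-1.5  1.6]
 [-0.1  0.8]]
rack [ 0.4444162  -0.17567709 -0.01033028] -0.5918811856454488
[[ 0.3  0.2]
 [ 0.7  0.2]
 [ 1.5 -1. ]
 [-0.1 -0.6]
 [-2.1 -0.2]
 [-0.3 -0. ]
 [-0.7 -1.1]]
old [ 0.19692003 -0.0009483   0.00240621]
[[ 0.6 -0.7]
 [-0.2 -0.6]
 [-0.6 -0.1]
 [ 1.4 -0.7]
 [-2.2  0.6]
 [-0.2  0.7]
 [-0.9 -0.5]
 [ 0.3  1.1]]
```

View pics/ov_top.png

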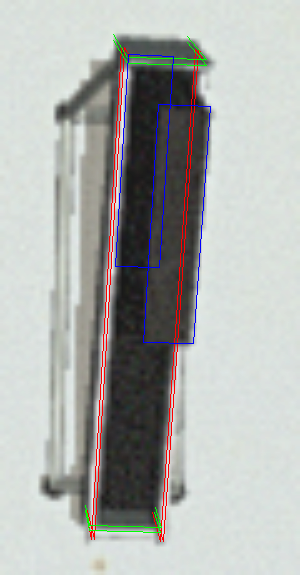

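View pics/ov_scene.png

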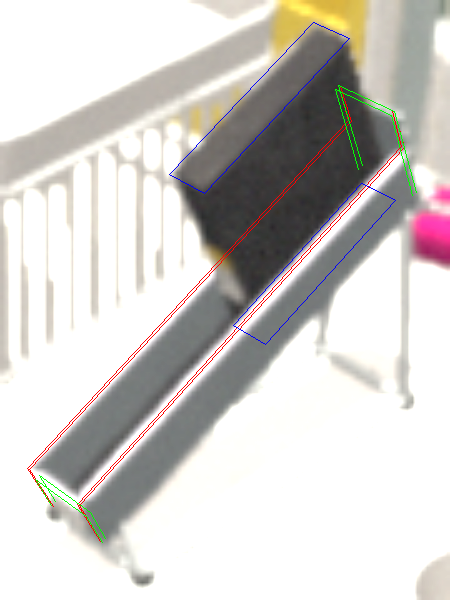

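```bash
cat >>h.py <<'E'
from scipy.spatial.transform import Rotation as Ro
RACK=np.array([.4444,-.1757,-.0103]); NEW=np.array([.4268,.1588,.2062])
RR,RT=rackT(RACK)
def cur():
    s=r.get_state();return np.array(s['tcp_pos']),Ro.from_euler('xyz',s['eef_rot'],degrees=True)
def rackpose(x,y,z):  # TCP at rack coords
    return RR@[x,y,z]+RT, Ro.from_matrix(RR@np.diag([1.,-1,-1]))
def newpose(x,y,z):
    return Rz(NEW[2])@[x,y,z]+[NEW[0],NEW[1],0], Ro.from_matrix(Rz(NEW[2])@np.diag([1.,-1,-1]))
def plan(T,n=''):
    p,R=cur();tp,tR=T
    print(n,"target",np.round(tp,4),"shift now(tool)",R.inv().apply(tp-p).round(4),"rotvec",(R.inv()*tR).as_rotvec().round(4),"shift after rot",tR.inv().apply(tp-p).round(4))
    s=r.get_state();p,R=cur();q=RR.T@(p-RT);print("t",round(s['time_s'],2),"rack coords tcp",q.round(4),"rpy",s['eef_rot'].round(2),"w",round(s['gripper_width'],4),"F",s['contact_force'].round(1),'j',s['joints'].round(1))
E
python3 -c "
from h import *
plan(rackpose(.197,-.001,.096+.13))"
```

```text
target [ 0.5321 -0.1776  0.3167] shift now(tool) [ 0.5572  0.6097 -0.0902] rotvec [ 0.0899  0.4135 -0.4222] shift after rot [0.2681 0.7861 0.0211]
t 0.8 rack coords tcp [-0.0711  0.7851  0.2471] rpy [-179.99    0.    -25.14] w 0.0878 F [ 0.7  0.4 -0. ] j [ 81.4  20.5   0.7  -0.  -70.1 -16.5]
```

```bash
python3 -m inch '0 0 -0.03 0 0 0 1;0 0 -0.03 0 0 0 1;0 0 -0.03 0 0 0 1;0.022 0.024 0 0 0 0 1;0.028 0.0305 0 0 0 0 1;0.028 0.0305 0 0 0 0 1;0.028 0.0305 0 0 0 0 1;0.028 0.0305 0 0 0 0 1;0.028 0.0305 0 0 0 0 1;0.028 0.0305 0 0 0 0 1;0.028 0.0305 0 0 0 0 1;0.028 0.0305 0 0 0 0 1;0.028 0.0305 0 0 0 0 1;0.028 0.0305 0 0 0 0 1;0.028 0.0305 0 0 0 0 1;0.028 0.0305 0 0 0 0 1;0.028 0.0305 0 0 0 0 1'
python3 -c "
from h import *
plan(rackpose(.197,-.001,.096+.13))"
```

```text
time_s: 2.22
tcp_pos: [0.4576, 0.0644, 0.3172]
eef_rot: [-179.9, -0.0, -25.1]
contact_force: [1.2, 1.5, 0.2]
gripper_width: 0.0877
 target [ 0.5321 -0.1776  0.3167] shift now(tool) [0.1702 0.1875 0.0004] rotvec [ 0.0888  0.4124 -0.4219] shift after rot [0.0701 0.2412 0.0319]
t 2.22 rack coords tcp [0.1269 0.2402 0.2579] rpy [-1.7993e+02 -5.0000e-02 -2.5110e+01] w 0.0877 F [1.2 1.5 0.2] j [ 32.5  -3.  -16.   -0.  -76.9  32.4]
```

```bash
python3 -m inch '0 0 0 0.0148 0.0687 -0.0703 1;0 0 0 0.0148 0.0687 -0.0703 1;0 0 0 0.0148 0.0687 -0.0703 1;0 0 0 0.0148 0.0687 -0.0703 1;0 0 0 0.0148 0.0687 -0.0703 1;0 0 0 0.0148 0.0687 -0.0703 1;0.01 0.0345 0.0046 0 0 0 1;0.01 0.0345 0.0046 0 0 0 1;0.01 0.0345 0.0046 0 0 0 1;0.01 0.0345 0.0046 0 0 0 1;0.01 0.0345 0.0046 0 0 0 1;0.01 0.0345 0.0046 0 0 0 1;0.01 0.0345 0.0046 0 0 0 1;0 0 0 0 0 0 1;0 0 0 0 0 0 1'
python3 -c "
from h import *
plan(rackpose(.197,-.001,.096))"
```

```text
time_s: 3.47
tcp_pos: [0.5319, -0.1786, 0.3153]
eef_rot: [180.0, -23.9, -0.9]
contact_force: [-0.1, -0.3, 0.2]
gripper_width: 0.0874
 target [ 0.5851 -0.1781  0.198 ] shift now(tool) [ 0.001  -0.0013  0.1288] rotvec [ 0.0029  0.0026 -0.005 ] shift after rot [ 0.0007 -0.001   0.1288]
t 3.47 rack coords tcp [ 0.1963 -0.002   0.2248] rpy [179.96 -23.92  -0.91] w 0.0874 F [-0.1 -0.3  0.2] j [  2.4  -6.9 -24.6   1.8 -48.4  85.7]
```

```bash
python3 -m inch '0 0 0.027 0 0 0 1;0 0 0.027 0 0 0 1;0 0 0.026 0 0 0 1;0 0 0 0 0 0 1'
cat >look.py <<'E'
import sys,cv2
from plant import r
tag=sys.argv[1]
import numpy as np
o=[]
for n,(x0,x1,y0,y1) in {"top":(210,430,100,280),"scene":(230,450,110,290)}.items():
    im=r.capture(n)[:,:,::-1]; cv2.imwrite(f"pics/{n}_{tag}.png",im)
    o.append(cv2.convertScaleAbs(cv2.resize(im[y0:y1,x0:x1],(396*1,324),interpolation=cv2.INTER_CUBIC),alpha=1.5,beta=20))
cv2.imwrite(f"pics/look_{tag}.png",np.hstack(o))
E
python3 look.py a
```

```text
time_s: 3.8
tcp_pos: [0.563, -0.1748, 0.2375]
eef_rot: [-180.0, -23.6, -0.6]
contact_force: [-1.1, -0.1, -0.6]
gripper_width: 0.0875
```

View pics/look_a.png

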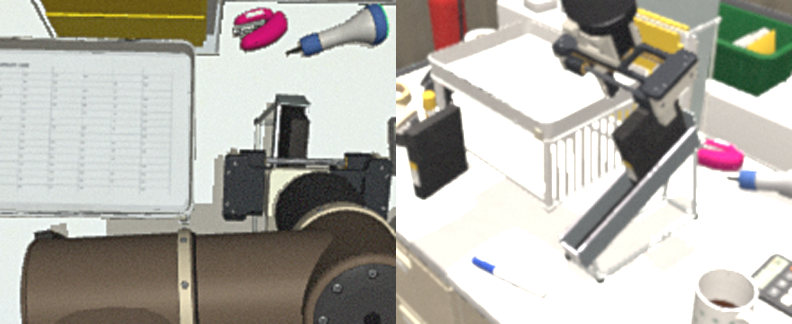

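The top view shows the gripper over the back of the lane (~(300,165)). In the scene view the jaws straddle the box top near (660,80). I'll go on down and grip.

```bash
python3 -m inch '0 0 0.02 0 0 0 1;0 0 0.018 0 0 0 1;0 0 0.01 0 0 0 1;0 0 0 0 0 0 1;0 0 0 0 0 0 0;0 0 0 0 0 0 0;0 0 0 0 0 0 0;0 0 0 0 0 0 0;0 0 0 0 0 0 0;0 0 0 0 0 0 0;0 0 0 0 0 0 0;0 0 0 0 0 0 0' 20
python3 -c "
from h import *
plan(rackpose(.0575,0,.096))"
```

```text
time_s: 4.9
tcp_pos: [0.584, -0.1767, 0.1989]
eef_rot: [180.0, -24.0, -0.6]
contact_force: [0.8, -0.2, 0.0]
gripper_width: 0.0399
 target [ 0.4578 -0.1758  0.1411] shift now(tool) [-0.1388  0.0005  0.0015] rotvec [ 0.001   0.0014 -0.0003] shift after rot [-0.1388  0.0005  0.0013]
t 4.9 rack coords tcp [0.1963 0.0005 0.0973] rpy [179.95 -23.98  -0.61] w 0.0399 F [ 0.8 -0.2  0. ] j [  2.3   3.4 -30.9   2.3 -31.7  85.4]
```

Still closing; finish, then lift slightly.

```bash
python3 -m inch '0 0 0 0 0 0 0;0 0 0 0 0 0 0;0 0 0 0 0 0 0;0 0 0 0 0 0 0;0 0 0 0 0 0 0;0 0 0 0 0 0 0;0 0 0 0 0 0 0'; python3 -m inch '0 0 -0.003 0 0 0 0;0 0 -0.003 0 0 0 0;0 0 0 0 0 0 0;0 0 0 0 0 0 0'
python3 -c "
from h import *
plan(rackpose(.0575,0,.101))"
```

```text
time_s: 5.48
tcp_pos: [0.5839, -0.1766, 0.1987]
eef_rot: [180.0, -24.0, -0.6]
contact_force: [-0.3, 0.4, -0.8]
gripper_width: 0.024
time_s: 5.82
tcp_pos: [0.5815, -0.1766, 0.2045]
eef_rot: [180.0, -24.0, -0.6]
contact_force: [-0.3, 0.6, -2.0]
gripper_width: 0.0234
 target [ 0.4557 -0.1758  0.1457] shift now(tool) [-0.1389  0.0006  0.0026] rotvec [ 0.0009  0.0012 -0.0003] shift after rot [-0.1389  0.0005  0.0025]
t 5.82 rack coords tcp [0.1964 0.0005 0.1035] rpy [179.96 -24.    -0.61] w 0.0234 F [-0.3  0.6 -2. ] j [  2.3   2.8 -30.7   2.3 -32.5  85.4]
```

```bash
python3 -m inch '-0.008 0 0 0 0 0 0;-0.013 0 0 0 0 0 0;-0.013 0 0 0 0 0 0;-0.013 0 0 0 0 0 0;-0.013 0 0 0 0 0 0;-0.013 0 0 0 0 0 0;-0.013 0 0 0 0 0 0;-0.013 0 0 0 0 0 0;-0.013 0 0 0 0 0 0;-0.008 0 0 0 0 0 0;-0.003 0 0 0 0 0 0;0 0 0 0 0 0 0;0 0 0 0 0 0 0'; python3 -c "
from h import *
plan(rackpose(.0575,0,.0973))"; python3 look.py b
```

```text
time_s: 6.9
tcp_pos: [0.4698, -0.1754, 0.1548]
eef_rot: [179.9, -24.0, -0.6]
contact_force: [0.5, -0.7, -1.5]
gripper_width: 0.024
 target [ 0.4572 -0.1758  0.1423] shift now(tool) [-0.0165  0.0006  0.0063] rotvec [0.0009 0.0006 0.0001] shift after rot [-0.0165  0.0006  0.0063]
t 6.9 rack coords tcp [0.074  0.0006 0.1036] rpy [179.94 -24.03  -0.58] w 0.024 F [ 0.5 -0.7 -1.5] j [  3.3  -4.8 -46.4   4.  -24.4  82.8]
```

View pics/look_b.png

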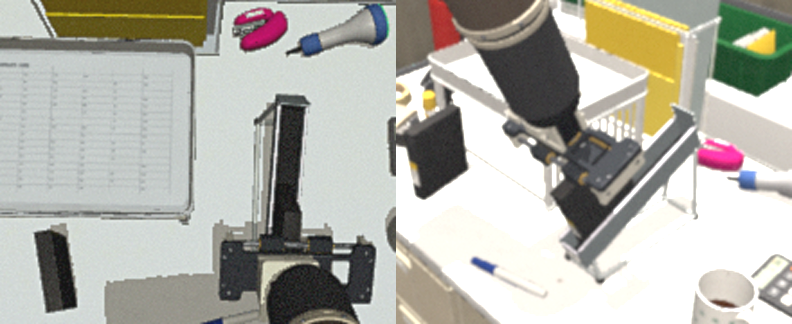

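The box is held in the lane near the lip; the lane behind it is clear (top view ~(290,150)). Creep to the lip.

```bash
python3 -m inch '-0.003 0 0.002 0 0 0 0;-0.003 0 0.002 0 0 0 0;-0.003 0 0 0 0 0 0;-0.002 0 0 0 0 0 0;0 0 0 0 0 0 0'; python3 -m inch '-0.0015 0 0 0 0 0 0;-0.0015 0 0 0 0 0 0;0 0 0 0 0 0 0';python3 -m inch '-0.0015 0 0 0 0 0 0;-0.0015 0 0 0 0 0 0;0 0 0 0 0 0 0'; python3 -c "
from h import *
plan(rackpose(.0575,0,.0973))"
```

```text
time_s: 7.42
tcp_pos: [0.46, -0.1754, 0.1457]
eef_rot: [180.0, -23.9, -0.6]
contact_force: [-0.5, -0.2, -2.3]
gripper_width: 0.0236
time_s: 7.67
tcp_pos: [0.4577, -0.1753, 0.1449]
eef_rot: [180.0, -24.0, -0.6]
contact_force: [0.5, -0.1, -1.7]
gripper_width: 0.024
time_s: 7.92
tcp_pos: [0.4555, -0.1752, 0.144]
eef_rot: [180.0, -24.0, -0.6]
contact_force: [-0.2, -0.3, -2.0]
gripper_width: 0.0241
 target [ 0.4572 -0.1758  0.1423] shift now(tool) [0.0009 0.0006 0.0023] rotvec [ 0.0009  0.0007 -0.0001] shift after rot [0.0009 0.0006 0.0023]
t 7.92 rack coords tcp [0.0566 0.0006 0.0996] rpy [179.95 -24.03  -0.6 ] w 0.0241 F [-0.2 -0.3 -2. ] j [  3.5  -5.3 -48.9   4.4 -22.6  82.2]
```

```bash
python3 -m inch '-0.0015 0 0 0 0 0 0;-0.0015 0 0 0 0 0 0;0 0 0 0 0 0 0'; python3 -m inch '-0.0015 0 0 0 0 0 0;0 0 0 0 0 0 0';python3 -m inch '-0.0015 0 0 0 0 0 0;0 0 0 0 0 0 0'; python3 -c "
from h import *
plan(rackpose(.0575,0,.0973))"
```

```text
time_s: 8.17
tcp_pos: [0.4543, -0.1751, 0.144]
eef_rot: [179.9, -24.2, -0.6]
contact_force: [4.3, -1.0, 2.5]
gripper_width: 0.0242
time_s: 8.33
tcp_pos: [0.4525, -0.1751, 0.1431]
eef_rot: [180.0, -24.2, -0.6]
contact_force: [3.5, -0.1, 3.5]
gripper_width: 0.0236
time_s: 8.5
tcp_pos: [0.4503, -0.1751, 0.1418]
eef_rot: [180.0, -24.1, -0.6]
contact_force: [3.1, -0.4, 5.5]
gripper_width: 0.0238
 target [ 0.4572 -0.1758  0.1423] shift now(tool) [0.0065 0.0007 0.0024] rotvec [ 0.0008  0.     -0.0001] shift after rot [0.0065 0.0007 0.0024]
t 8.5 rack coords tcp [0.051  0.0007 0.0997] rpy [179.96 -24.06  -0.6 ] w 0.0238 F [ 3.1 -0.4  5.5] j [  3.5  -5.7 -49.6   4.6 -22.2  82. ]
```

Contact with the lip at tool x≈0.0555; after that the box may have pivoted slightly in the grip. Back off the excess, set it down, look.

```bash
python3 -m inch '0.002 0 0 0 0 0 0;0.002 0 0 0 0 0 0;0 0 0.001 0 0 0 0;0 0 0.001 0 0 0 0;0 0 0 0 0 0 0'; python3 -m inch '0 0 0.001 0 0 0 0;0 0 0 0 0 0 0';python3 -m inch '0 0 0.001 0 0 0 0;0 0 0 0 0 0 0'; python3 -c "
from h import *
plan(rackpose(.0575,0,.0973))";python3 look.py c
```

```text
time_s: 8.92
tcp_pos: [0.4545, -0.1753, 0.1414]
eef_rot: [179.9, -24.0, -0.6]
contact_force: [-0.9, 2.8, 10.1]
gripper_width: 0.0242
time_s: 9.08
tcp_pos: [0.4558, -0.1753, 0.1413]
eef_rot: [179.9, -24.1, -0.6]
contact_force: [-1.2, 1.8, 13.7]
gripper_width: 0.0242
time_s: 9.25
tcp_pos: [0.4569, -0.1752, 0.1411]
eef_rot: [179.9, -24.2, -0.5]
contact_force: [-1.7, 2.9, 16.1]
gripper_width: 0.0236
 target [ 0.4572 -0.1758  0.1423] shift now(tool) [ 0.0008  0.0006 -0.001 ] rotvec [ 0.001  -0.0022  0.0007] shift after rot [ 0.0008  0.0006 -0.001 ]
t 9.25 rack coords tcp [0.0567 0.0006 0.0963] rpy [179.93 -24.19  -0.55] w 0.0236 F [-1.7  2.9 16.1] j [  3.5  -5.  -49.2   4.6 -21.7  82. ]
```

View pics/look_c.png

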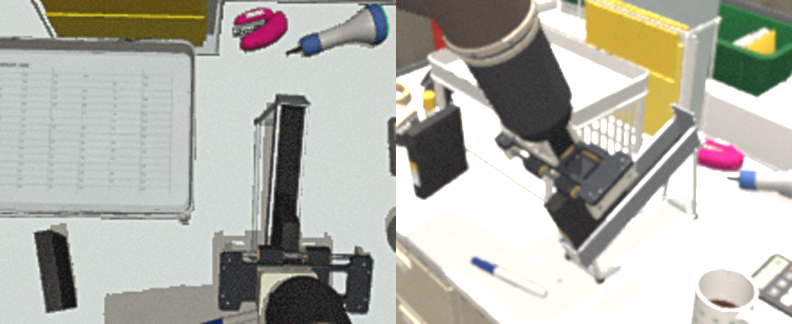

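Box at the lip, base pressed down. Release and withdraw square to the slope.

```bash
python3 -m inch '0 0 -0.001 0 0 0 0;0 0 0 0 0 0 0.25;0 0 0 0 0 0 0.4;0 0 0 0 0 0 0.6;0 0 0 0 0 0 0.6;0 0 0 0 0 0 0.6;0 0 0 0 0 0 0.6;0 0 0 0 0 0 0.6;0 0 -0.015 0 0 0 0.6;0 0 -0.025 0 0 0 0.6;0 0 -0.03 0 0 0 0.6;0 0 -0.03 0 0 0 0.6;0 0 -0.03 0 0 0 0.6;0 0 0 0 0 0 0.6'; python3 -c "
from h import *
plan(newpose(-.005,0,.25))";python3 look.py d
```

```text
time_s: 10.52
tcp_pos: [0.4027, -0.1749, 0.265]
eef_rot: [179.9, -24.5, -0.6]
contact_force: [1.6, 0.3, -0.8]
gripper_width: 0.0522
 target [0.4219 0.1578 0.25  ] shift now(tool) [ 0.0084 -0.3329  0.0198] rotvec [ 0.0478 -0.4254 -0.2129] shift after rot [ 0.087  -0.3217  0.015 ]
t 10.52 rack coords tcp [0.0577 0.0003 0.2316] rpy [179.9  -24.48  -0.56] w 0.0522 F [ 1.6  0.3 -0.8] j [  4.5 -19.9 -40.8   3.1 -44.8  83.2]
```

View pics/look_d.png

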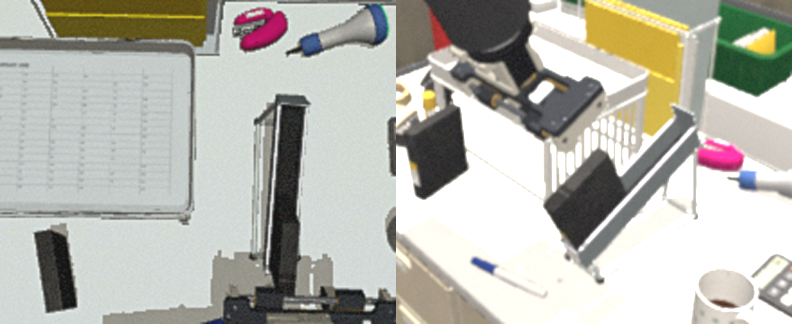

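```bash
cat >ov.py <<'E'
import sys,cv2
from h import *
tag=sys.argv[1]; xs=[float(a) for a in sys.argv[2:]]
L,W,H=.0575,.012,.135
o=[]
for n,(x0,x1,y0,y1) in {"top":(335,400,145,265),"scene":(300,405,145,265)}.items():
    f=4.6;im=cv2.imread(f"pics/{n}_{tag}.png")[y0:y1,x0:x1];im=cv2.resize(im,None,fx=f,fy=f,interpolation=cv2.INTER_CUBIC);im=cv2.convertScaleAbs(im,alpha=2,beta=40)
    off=np.array([-1.,-.2]) if n=="scene" else np.array([0,0])
    o.append(im.copy())
    for x in xs:
        for z in (0,H):
            C=np.array([[x+a,b,z] for a,b in((L,W),(L,-W),(-L,-W),(-L,W))])
            u=((proj(n,C@RR.T+RT)-off-[x0-.5,y0-.5])*f).astype(int);cv2.polylines(im,[u.reshape(-1,1,2)],True,(0,0,255),1)
    o[-1]=im if n=="top" else np.hstack([im])
cv2.imwrite(f"pics/ov_{tag}.png",np.hstack(o))
E
python3 ov.py d .0575
```

```text
(no output)
```

View pics/ov_d.png

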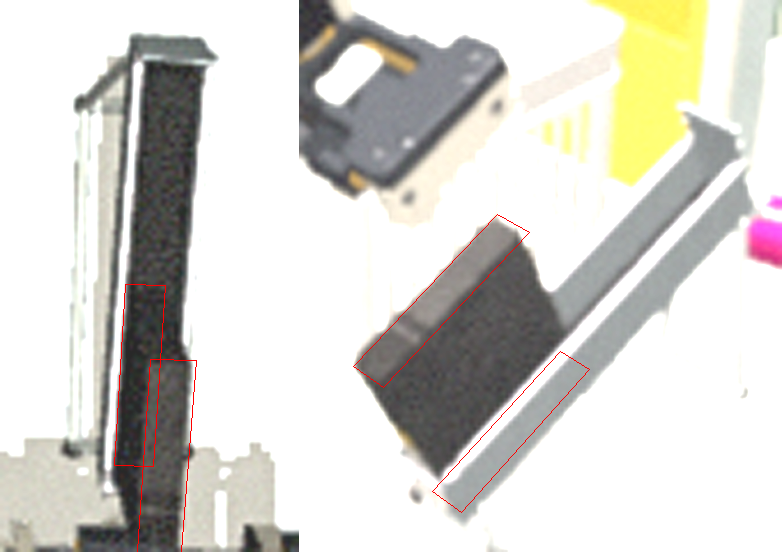

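```bash
python3 - <<'E'
import cv2
im=cv2.imread("pics/scene_d.png")[185:260,305:365]
im=cv2.resize(im,None,fx=8,fy=8,interpolation=cv2.INTER_CUBIC);im=cv2.convertScaleAbs(im,alpha=2.2,beta=30)
cv2.imwrite("pics/z1.png",im)
E
```

```text
(no output)
```

View pics/z1.png

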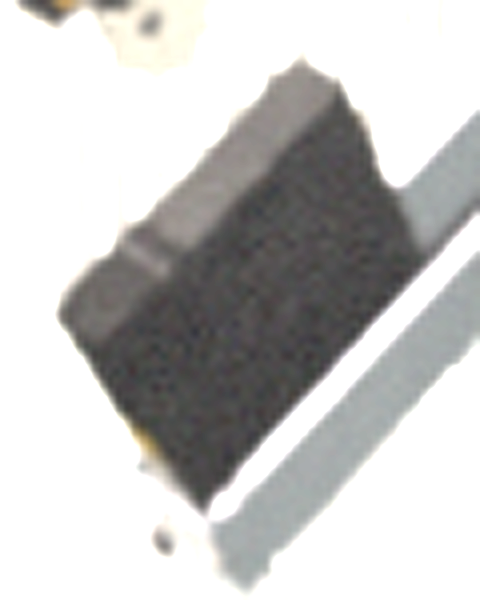

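```bash
python3 -m inch '0 0 0 0.0096 -0.0851 -0.0426 0.6;0 0 0 0.0096 -0.0851 -0.0426 0.6;0 0 0 0.0096 -0.0851 -0.0426 0.6;0 0 0 0.0096 -0.0851 -0.0426 0.6;0 0 0 0.0096 -0.0851 -0.0426 0.6;0.0097 -0.0357 0.0017 0 0 0 0.6;0.0097 -0.0357 0.0017 0 0 0 0.6;0.0097 -0.0357 0.0017 0 0 0 0.6;0.0097 -0.0357 0.0017 0 0 0 0.6;0.0097 -0.0357 0.0017 0 0 0 0.6;0.0097 -0.0357 0.0017 0 0 0 0.6;0.0097 -0.0357 0.0017 0 0 0 0.6;0.0097 -0.0357 0.0017 0 0 0 0.6;0.0097 -0.0357 0.0017 0 0 0 0.6;0 0 0 0 0 0 0.6'; python3 -c "
from h import *
plan(newpose(-.005,0,.096))";python3 look.py e;python3 - <<'E'
import cv2,numpy as np
a=cv2.imread("pics/scene_e.png")[185:265,300:370]
b=cv2.imread("pics/top_e.png")[195:275,340:400]
f=lambda im:cv2.convertScaleAbs(cv2.resize(im,None,fx=6,fy=6,interpolation=cv2.INTER_CUBIC),alpha=2.2,beta=30)
cv2.imwrite("pics/z2.png",np.hstack([f(a),f(b)]))
E
```

```text
time_s: 11.87
tcp_pos: [0.4217, 0.1624, 0.2417]
eef_rot: [-179.9, 0.6, 12.0]
contact_force: [0.3, -0.6, 0.5]
gripper_width: 0.0522
 target [0.4219 0.1578 0.096 ] shift now(tool) [0.0008 0.0048 0.1457] rotvec [-0.0017  0.0108  0.0029] shift after rot [-0.0007  0.0046  0.1457]
t 11.87 rack coords tcp [0.0624 0.3379 0.204 ] rpy [-179.9     0.62   11.98] w 0.0522 F [ 0.3 -0.6  0.5] j [ 45.8  -1.3 -24.   -0.5 -67.7  56.4]
```

View pics/z2.png

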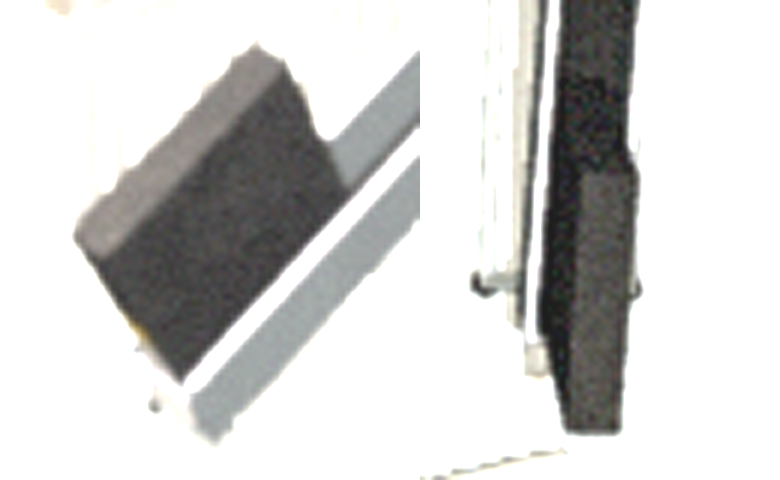

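View pics/look_e.png

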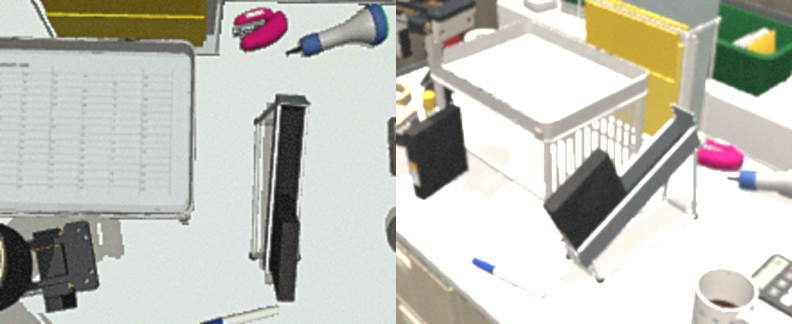

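```bash
cat >fit2.py <<'E'
from h import *
L,W,H=.0575,.012,.135
K=[("top",L,-W,H),("top",L,W,H),("top",-L,W,H),("top",-L,-W,H),("scene",-L,W,H),("scene",-L,-W,H),("scene",L,W,H),("scene",L,-W,H)]
def fit(obs,name):
    def f(q):
        A=Rz(q[2])@Ry(q[3])
        m=np.concatenate([proj(n,RR@(A@[a,b,c]+[q[0],q[1],q[4]])+RT)[0]-o-(q[5:7] if n=="scene" else 0) for (n,a,b,c),o in zip(K,obs)])
        return np.r_[m,q[4]/.002,q[5:7]/1.5]
    s=least_squares(f,[.1,0,0,0,0,0,0]);print(name,s.x.round(4),"pitch deg",np.degrees(s.x[3]).round(2),"rms",np.sqrt(np.mean(s.fun**2)).round(2))
fit([[381.1,166.5],[371.5,166.1],[368.9,213.1],[376.9,213.9],[350.5,183.9],[355.5,187.5],[378.1,154.5],[384.1,156.1]],"init")
fit([[375,222.9],[366.3,222.9],[364.1,266.6],[372.6,266.6],[312.3,223.8],[316.8,227.6],[342.4,191.8],[347.6,195.4]],"now")
E
python3 fit2.py
```

```text
init [ 1.963e-01 -4.000e-04  3.200e-03 -2.600e-03  0.000e+00 -1.036e+00
  5.939e-01] pitch deg -0.15 rms 0.66
now [ 5.400e-02  2.500e-03  1.430e-02  2.420e-02 -5.000e-04 -1.059e+00
 -2.328e-01] pitch deg 1.38 rms 0.65
```

The fit suggests the old box may sit ~1.4° off flat, with its front raised about 2 to 3 mm. I'll probe and press its top with shut fingers before going on.

```bash
python3 -c "
from h import *
plan(rackpose(.025,0.001,.19))"
```

```text
target [ 0.3898 -0.1741  0.2137] shift now(tool) [-0.0989  0.3193  0.029 ] rotvec [-0.0455  0.4304  0.2155] shift after rot [-0.0368  0.3332  0.0144]
t 11.97 rack coords tcp [0.0618 0.3342 0.2044] rpy [-179.95    0.69   11.93] w 0.0526 F [ 0.  -0.6  0.3] j [ 45.5  -1.5 -24.2  -0.5 -67.8  56.6]
```

```bash
python3 -m inch '0 0 0 -0.0091 0.0861 0.0431 0;0 0 0 -0.0091 0.0861 0.0431 0;0 0 0 -0.0091 0.0861 0.0431 0;0 0 0 -0.0091 0.0861 0.0431 0;0 0 0 -0.0091 0.0861 0.0431 0;-0.0041 0.037 0 0 0 0 0;-0.0041 0.037 0 0 0 0 0;-0.0041 0.037 0 0 0 0 0;-0.0041 0.037 0 0 0 0 0;-0.0041 0.037 0 0 0 0 0;-0.0041 0.037 0 0 0 0 0;-0.0041 0.037 0 0 0 0 0;-0.0041 0.037 0 0 0 0 0;-0.0041 0.037 0 0 0 0 0;0 0 0 0 0 0 0'; python3 -c "
from h import *
plan(rackpose(.025,0.001,.145))"
```

```text
time_s: 13.22
tcp_pos: [0.3848, -0.1696, 0.2293]
eef_rot: [179.8, -23.0, -0.8]
contact_force: [1.3, -0.3, 0.5]
gripper_width: 0.0005
 target [ 0.4081 -0.1743  0.1726] shift now(tool) [-0.0007  0.0042  0.0613] rotvec [ 0.0047  0.0178 -0.0036] shift after rot [-0.0018  0.0045  0.0613]
t 13.22 rack coords tcp [0.0268 0.0055 0.2063] rpy [179.82 -23.05  -0.82] w 0.0005 F [ 1.3 -0.3  0.5] j [  6.3 -20.2 -45.7   4.4 -41.7  80.1]
```

```bash
python3 -m inch '0 0.004 0.02 0.0047 0.0178 -0.0036 0;0 0 0.02 0 0 0 0;0 0 0.015 0 0 0 0;0 0 0.005 0 0 0 0;0 0 0 0 0 0 0';python3 -m inch '0 0 0.003 0 0 0 0;0 0 0 0 0 0 0';python3 -m inch '0 0 0.002 0 0 0 0;0 0 0 0 0 0 0';python3 -m inch '0 0 0.002 0 0 0 0;0 0 0 0 0 0 0'; python3 -c "
from h import *
plan(rackpose(.025,0.001,.135))"
```

```text
time_s: 13.63
tcp_pos: [0.4105, -0.1671, 0.1734]
eef_rot: [-179.9, -23.9, -0.1]
contact_force: [-1.0, -0.5, 0.5]
gripper_width: 0.0005
time_s: 13.8
tcp_pos: [0.4132, -0.1664, 0.1729]
eef_rot: [-179.9, -24.2, -0.0]
contact_force: [-0.1, -1.3, 1.4]
gripper_width: 0.0007
time_s: 13.97
tcp_pos: [0.4142, -0.1662, 0.1713]
eef_rot: [-179.9, -24.2, -0.0]
contact_force: [0.1, 0.5, 0.2]
gripper_width: -0.0
time_s: 14.13
tcp_pos: [0.4149, -0.1663, 0.1691]
eef_rot: [-179.9, -24.2, -0.0]
contact_force: [-0.6, -0.4, 0.2]
gripper_width: 0.0005
 target [ 0.4122 -0.1744  0.1635] shift now(tool) [-0.0048  0.0081  0.004 ] rotvec [-0.0058 -0.0023  0.0086] shift after rot [-0.0047  0.0081  0.0041]
t 14.13 rack coords tcp [0.0297 0.0091 0.1391] rpy [-1.7989e+02 -2.4200e+01 -5.0000e-02] w 0.0005 F [-0.6 -0.4  0.2] j [  5.5 -12.8 -50.5   4.6 -28.3  80.9]
```

```bash
python3 -m inch '-0.0045 0.008 0 -0.0058 -0.0023 0.0086 0;0 0 0 0 0 0 0';python3 -m inch '0 0 0.0015 0 0 0 0;0 0 0 0 0 0 0';python3 -m inch '0 0 0.0015 0 0 0 0;0 0 0 0 0 0 0';python3 -m inch '0 0 0.001 0 0 0 0;0 0 0 0 0 0 0'; python3 -c "
from h import *
plan(rackpose(.025,0.001,.135))"
```

```text
time_s: 14.3
tcp_pos: [0.41, -0.1749, 0.1667]
eef_rot: [180.0, -24.0, -0.6]
contact_force: [0.2, 0.1, -0.4]
gripper_width: 0.0007
time_s: 14.47
tcp_pos: [0.4112, -0.1747, 0.1656]
eef_rot: [180.0, -24.0, -0.6]
contact_force: [-0.7, -0.4, -0.5]
gripper_width: 0.0005
time_s: 14.63
tcp_pos: [0.4119, -0.1745, 0.1642]
eef_rot: [180.0, -24.0, -0.6]
contact_force: [-0.8, -0.5, 0.1]
gripper_width: 0.0004
time_s: 14.8
tcp_pos: [0.4121, -0.1747, 0.164]
eef_rot: [180.0, -24.0, -0.6]
contact_force: [-8.1, 0.7, 10.5]
gripper_width: 0.001
 target [ 0.4122 -0.1744  0.1635] shift now(tool) [-0.0001 -0.0004  0.0005] rotvec [0.0007 0.0007 0.0001] shift after rot [-0.0001 -0.0004  0.0005]
t 14.8 rack coords tcp [0.0251 0.0006 0.1355] rpy [179.95 -24.02  -0.58] w 0.001 F [-8.1  0.7 10.5] j [  4.2 -12.2 -50.7   4.3 -27.6  81.8]
```

```bash
python3 -m inch '0 0 -0.004 0 0 0 0;0.02 0 0 0 0 0 0;0.02 0 0 0 0 0 0;0.025 0 0 0 0 0 0;0 0 0 0 0 0 0;0 0 0.0015 0 0 0 0;0 0 0 0 0 0 0';python3 -m inch '0 0 0.0015 0 0 0 0;0 0 0 0 0 0 0';python3 -m inch '0 0 0.0005 0 0 0 0;0 0 0 0 0 0 0';python3 -m inch '0 0 0.0005 0 0 0 0;0 0 0 0 0 0 0'; python3 -c "
from h import *
plan(rackpose(.09,0.001,.135))"
```

```text
time_s: 15.38
tcp_pos: [0.4699, -0.175, 0.1913]
eef_rot: [-180.0, -23.9, -0.6]
contact_force: [-0.2, -0.3, -0.3]
gripper_width: 0.0005
time_s: 15.55
tcp_pos: [0.4704, -0.1751, 0.1903]
eef_rot: [180.0, -24.0, -0.6]
contact_force: [-1.2, -0.1, 0.5]
gripper_width: 0.0007
time_s: 15.72
tcp_pos: [0.4709, -0.1752, 0.1903]
eef_rot: [180.0, -24.0, -0.6]
contact_force: [-1.8, -0.3, 2.2]
gripper_width: 0.0009
time_s: 15.88
tcp_pos: [0.4714, -0.1754, 0.1906]
eef_rot: [180.0, -24.1, -0.6]
contact_force: [-6.5, -0.5, 8.6]
gripper_width: 0.0005
 target [ 0.4715 -0.175   0.19  ] shift now(tool) [-0.0001 -0.0004  0.0006] rotvec [ 0.0006  0.     -0.0001] shift after rot [-0.0001 -0.0004  0.0006]
t 15.88 rack coords tcp [0.0901 0.0006 0.1356] rpy [179.97 -24.06  -0.6 ] w 0.0005 F [-6.5 -0.5  8.6] j [  3.3  -7.4 -42.8   3.2 -30.7  83.7]
```

Front and rear of the top probe at 0.1355 and 0.1356, so the box is flat. Now a gentle push from behind, to make sure it touches the lip.

```bash
python3 -m inch '0 0 -0.01 0 0 0 0;0.03 0 0 0 0 0 0;0.03 0 0 0 0 0 0;0.005 0 0 0 -0.08 0 0;0 0 0.03 0 0 0 0;0 0 0.03 0 0 0 0;0 0 0.025 0 0 0 0;0 0 0 0 0 0 0;0 0 0 0 0 0 0';python3 -c "
from h import *
plan(rackpose(.135,0.001,.052))"
```

```text
time_s: 16.63
tcp_pos: [0.5546, -0.176, 0.144]
eef_rot: [180.0, -19.3, -0.6]
contact_force: [0.3, -0.5, 0.5]
gripper_width: 0.0003
 target [ 0.5465 -0.1758  0.1325] shift now(tool) [-0.0115 -0.0002  0.0082] rotvec [0.0004 0.0838 0.    ] shift after rot [-0.0121 -0.0002  0.0072]
t 16.63 rack coords tcp [0.1471 0.0008 0.0592] rpy [179.98 -19.26  -0.59] w 0.0003 F [ 0.3 -0.5  0.5] j [  2.3   6.3 -34.2   1.9 -30.3  85.6]
```

```bash
python3 -m inch '-0.008 0 0.008 0 0 0 0;-0.008 0 0 0 0 0 0;0 0 0 0 0 0 0';python3 -m inch '-0.002 0 0 0 0 0 0;-0.001 0 0 0 0 0 0;0 0 0 0 0 0 0';python3 -m inch '-0.001 0 0 0 0 0 0;-0.001 0 0 0 0 0 0;0 0 0 0 0 0 0';python3 -m inch '-0.001 0 0 0 0 0 0;-0.001 0 0 0 0 0 0;0 0 0 0 0 0 0';python3 -c "
from h import *
plan(rackpose(.135,0.001,.052))"
```

```text
time_s: 16.88
tcp_pos: [0.5482, -0.176, 0.1387]
eef_rot: [179.9, -20.2, -0.4]
contact_force: [5.3, -0.2, 10.6]
gripper_width: 0.0001
time_s: 17.13
tcp_pos: [0.5469, -0.1759, 0.1393]
eef_rot: [179.9, -20.4, -0.4]
contact_force: [6.2, 0.7, 15.7]
gripper_width: 0.0004
time_s: 17.38
tcp_pos: [0.5463, -0.1759, 0.1397]
eef_rot: [179.9, -20.5, -0.4]
contact_force: [7.1, 0.6, 17.9]
gripper_width: 0.0005
time_s: 17.63
tcp_pos: [0.5456, -0.1758, 0.1401]
eef_rot: [179.9, -20.7, -0.3]
contact_force: [8.4, 0.5, 21.5]
gripper_width: 0.0008
 target [ 0.5465 -0.1758  0.1325] shift now(tool) [-0.0019 -0.0001  0.0073] rotvec [0.0008 0.0592 0.0041] shift after rot [-0.0023 -0.0001  0.0072]
t 17.63 rack coords tcp [0.1373 0.0009 0.0592] rpy [179.86 -20.67  -0.34] w 0.0008 F [ 8.4  0.5 21.5] j [  2.5   5.2 -36.8   2.5 -27.4  85.2]
```

The gripper body is hitting the box's top rear edge (23 N, under the limit). Back off and look.

```bash
python3 -m inch '0.004 0 -0.004 0 0 0 0;0.008 0 -0.01 0 0 0 0;0.008 0 -0.03 0 0 0 0;0 0 -0.035 0 0 0 0;0 0 -0.035 0 0 0 0;0 0 -0.03 0 0 0 0;0 0 0 0 0 0 0';python3 -c "
from h import *
plan(rackpose(.135,0.001,.052))"; python3 look.py f;python3 - <<'E'
import cv2,numpy as np
a=cv2.imread("pics/scene_f.png")[185:265,300:370]
b=cv2.imread("pics/top_f.png")[195:275,340:400]
f=lambda im:cv2.convertScaleAbs(cv2.resize(im,None,fx=6,fy=6,interpolation=cv2.INTER_CUBIC),alpha=2.2,beta=30)
cv2.imwrite("pics/z3.png",np.hstack([f(a),f(b)]))
E
```

```text
time_s: 18.22
tcp_pos: [0.5084, -0.176, 0.2822]
eef_rot: [179.9, -20.2, -0.5]
contact_force: [1.4, -0.0, 0.1]
gripper_width: 0.0002
 target [ 0.5465 -0.1758  0.1325] shift now(tool) [-0.0159 -0.0009  0.1536] rotvec [0.0012 0.0673 0.001 ] shift after rot [-0.0262 -0.0007  0.1522]
t 18.22 rack coords tcp [0.1612 0.0003 0.2042] rpy [179.91 -20.21  -0.53] w 0.0002 F [ 1.4 -0.   0.1] j [  2.7  -6.3 -27.1   1.6 -49.   85.9]
```

View pics/z3.png

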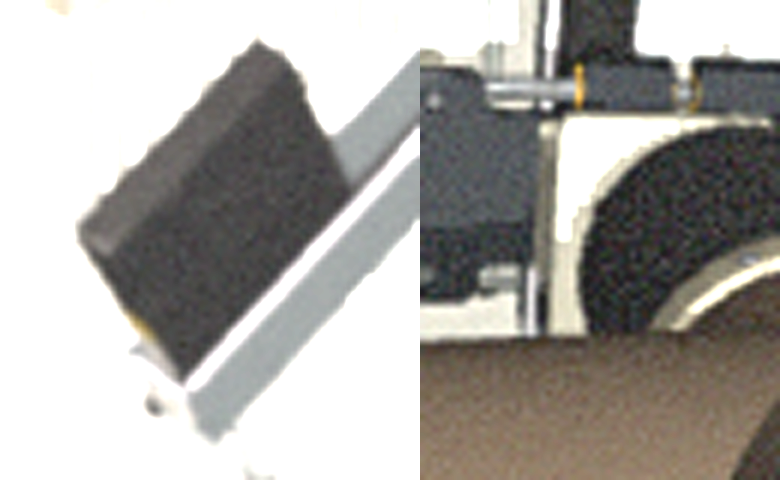

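```bash
python3 -c "
from h import *
plan(rackpose(.0575,0.001,.16))"
```

```text
target [ 0.4317 -0.1746  0.1995] shift now(tool) [-0.0972 -0.0001  0.0467] rotvec [-0.0001  0.074  -0.0003] shift after rot [-1.004e-01 -1.000e-04  3.940e-02]
t 18.32 rack coords tcp [0.1579 0.0009 0.1994] rpy [-179.99  -19.82   -0.61] w 0.0003 F [-0.7  0.7 -0.5] j [  2.7  -6.  -27.4   1.5 -48.8  85.9]
```

```bash
python3 -m inch '0 0 0 0 0.074 0 0.5;-0.034 0 0 0 0 0 0.5;-0.034 0 0 0 0 0 0.5;-0.0325 0 0 0 0 0 0.5;0 0 0 0 0 0 0.5;0 0 0.02 0 0 0 0.5;0 0 0 0 0 0 0.5'; python3 -c "
from h import *
plan(rackpose(.0575,0.001,.078))"; python3 look.py g;python3 - <<'E'
import cv2,numpy as np
a=cv2.imread("pics/scene_g.png")[165:265,290:370]
b=cv2.imread("pics/top_g.png")[195:275,340:400]
f=lambda im:cv2.convertScaleAbs(cv2.resize(im,(480,480),interpolation=cv2.INTER_CUBIC),alpha=2.,beta=30)
cv2.imwrite("pics/z4.png",f(a))
E
```

```text
time_s: 18.9
tcp_pos: [0.4219, -0.1745, 0.2117]
eef_rot: [-180.0, -23.6, -0.6]
contact_force: [0.2, 0.6, -0.7]
gripper_width: 0.0407
 target [ 0.4651 -0.1749  0.1247] shift now(tool) [0.0048 0.     0.0971] rotvec [-0.0002  0.0088 -0.0007] shift after rot [0.0039 0.     0.0971]
t 18.9 rack coords tcp [0.0536 0.001  0.1751] rpy [-179.97  -23.56   -0.63] w 0.0407 F [ 0.2  0.6 -0.7] j [  4.  -14.3 -44.4   3.1 -36.4  83.3]
```

View pics/z4.png

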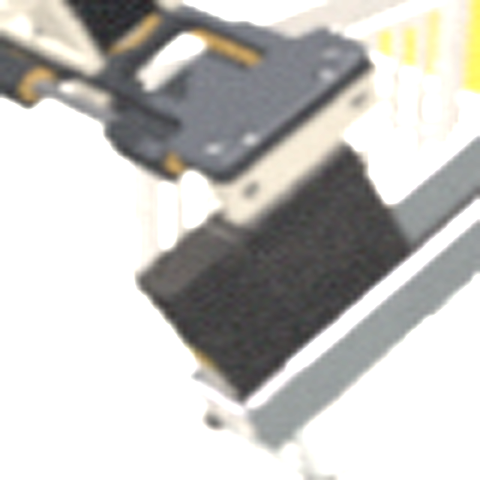

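The jaws straddle the box (right finger at crop ~(300,150)); the box stands in the lane at the lip. I'll regrip lower and harder to seat it.

```bash
python3 -m inch '0.004 0 0.02 0 0.0088 0 0.5;0 0 0.025 0 0 0 0.5;0 0 0.025 0 0 0 0.5;0 0 0.015 0 0 0 0.5;0 0 0.008 0 0 0 0.5;0 0 0 0 0 0 0;0 0 0 0 0 0 0;0 0 0 0 0 0 0;0 0 0 0 0 0 0;0 0 0 0 0 0 0;0 0 0 0 0 0 0;0 0 0 0 0 0 0' 45; python3 -c "
from h import *
plan(rackpose(.0575,0.001,.078))"
```

```text
time_s: 20.0
tcp_pos: [0.4651, -0.1751, 0.1317]
eef_rot: [180.0, -24.3, -0.6]
contact_force: [-3.8, 0.8, 7.2]
gripper_width: 0.0241
 target [ 0.4651 -0.1749  0.1247] shift now(tool) [-0.0029 -0.0002  0.0064] rotvec [ 0.0002 -0.0042 -0.0001] shift after rot [-0.0029 -0.0001  0.0064]
t 20.0 rack coords tcp [0.0604 0.0009 0.0844] rpy [179.99 -24.3   -0.59] w 0.0241 F [-3.8  0.8  7.2] j [  3.3  -3.2 -49.4   4.8 -19.6  81.9]
```

```bash
python3 -m inch '0 0 -0.002 0 0 0 0;0 0 -0.001 0 0 0 0;0 0 0 0 0 0 0'; for i in 1; do python3 -m inch '-0.001 0 0 0 0 0 0;0 0 0 0 0 0 0'; done; python3 -m inch '-0.001 0 0 0 0 0 0;0 0 0 0 0 0 0'; python3 -c "
from h import *
plan(rackpose(.0575,0.001,.078))"
```

```text
time_s: 20.25
tcp_pos: [0.4631, -0.175, 0.1335]
eef_rot: [-180.0, -24.2, -0.6]
contact_force: [-0.3, 0.5, -2.7]
gripper_width: 0.024
time_s: 20.42
tcp_pos: [0.4624, -0.175, 0.1328]
eef_rot: [180.0, -24.2, -0.6]
contact_force: [-0.0, -0.5, -0.9]
gripper_width: 0.0239
time_s: 20.58
tcp_pos: [0.4622, -0.175, 0.1329]
eef_rot: [180.0, -24.3, -0.6]
contact_force: [1.9, 0.3, -1.9]
gripper_width: 0.0241
 target [ 0.4651 -0.1749  0.1247] shift now(tool) [-0.0007 -0.0001  0.0087] rotvec [ 0.0001 -0.0034 -0.    ] shift after rot [-0.0007 -0.0001  0.0087]
t 20.58 rack coords tcp [0.0582 0.0009 0.0867] rpy [179.99 -24.26  -0.59] w 0.0241 F [ 1.9  0.3 -1.9] j [  3.4  -3.6 -49.5   4.8 -20.   81.9]
```

```bash
python3 -m inch '-0.0007 0 0 0 0 0 0;0 0 0 0 0 0 0';python3 -m inch '-0.0005 0 0 0 0 0 0;0 0 0 0 0 0 0'; python3 -m inch '0 0 0.001 0 0 0 0;0 0 0 0 0 0 0';python3 -m inch '0 0 0.001 0 0 0 0;0 0 0 0 0 0 0';  python3 -c "
from h import *
plan(rackpose(.0575,0.001,.078))"
```

```text
time_s: 20.75
tcp_pos: [0.462, -0.1749, 0.1329]
eef_rot: [180.0, -24.3, -0.6]
contact_force: [4.0, -1.6, -1.4]
gripper_width: 0.0237
time_s: 20.92
tcp_pos: [0.4618, -0.1749, 0.1329]
eef_rot: [180.0, -24.3, -0.6]
contact_force: [5.3, -1.1, -2.7]
gripper_width: 0.024
time_s: 21.08
tcp_pos: [0.4623, -0.1749, 0.1321]
eef_rot: [180.0, -24.3, -0.6]
contact_force: [5.1, -0.6, 2.1]
gripper_width: 0.0233
time_s: 21.25
tcp_pos: [0.4626, -0.1749, 0.1311]
eef_rot: [180.0, -24.3, -0.6]
contact_force: [5.1, -1.1, 3.7]
gripper_width: 0.0239
 target [ 0.4651 -0.1749  0.1247] shift now(tool) [-0.0004 -0.      0.0069] rotvec [ 0.0001 -0.0047  0.0002] shift after rot [-0.0004 -0.      0.0069]
t 21.25 rack coords tcp [0.0579 0.001  0.0849] rpy [179.99 -24.33  -0.58] w 0.0239 F [ 5.1 -1.1  3.7] j [  3.4  -3.4 -49.7   4.9 -19.5  81.7]
```

Firm lip contact (~5 N) and floor contact together. Release.

```bash
python3 -m inch '0 0 0.0005 0 0 0 0;0 0 0 0 0 0 0.3;0 0 0 0 0 0 0.5;0 0 0 0 0 0 0.6;0 0 0 0 0 0 0.6;0 0 0 0 0 0 0.6;0 0 0 0 0 0 0.6;0 0 -0.015 0 0 0 0.6;0 0 -0.03 0 0 0 0.6;0 0 -0.03 0 0 0 0.6;0 0 -0.03 0 0 0 0.6;0 0 -0.03 0 0 0 0.6;0 0 -0.025 0 0 0 0.6;0 0 0 0 0 0 0.6'; python3 -c "
from h import *
plan(newpose(-.005,0,.25))"
```

```text
time_s: 22.42
tcp_pos: [0.3966, -0.1746, 0.2812]
eef_rot: [180.0, -24.7, -0.6]
contact_force: [1.0, 0.2, 0.9]
gripper_width: 0.0524
 target [0.4219 0.1578 0.25  ] shift now(tool) [ 0.0069 -0.3326  0.0373] rotvec [ 0.0472 -0.4288 -0.2129] shift after rot [ 0.0928 -0.3202  0.0312]
t 22.42 rack coords tcp [0.0588 0.0006 0.2489] rpy [179.96 -24.67  -0.57] w 0.0524 F [1.  0.2 0.9] j [  4.6 -21.4 -39.5   3.  -47.4  83.2]
```

```bash
python3 -m inch '0 0 0 0.0094 -0.0858 -0.0426 0.6;0 0 0 0.0094 -0.0858 -0.0426 0.6;0 0 0 0.0094 -0.0858 -0.0426 0.6;0 0 0 0.0094 -0.0858 -0.0426 0.6;0 0 0 0.0094 -0.0858 -0.0426 0.6;0.0103 -0.0356 0.002 0 0 0 0.6;0.0103 -0.0356 0.002 0 0 0 0.6;0.0103 -0.0356 0.002 0 0 0 0.6;0.0103 -0.0356 0.002 0 0 0 0.6;0.0103 -0.0356 0.002 0 0 0 0.6;0.0103 -0.0356 0.002 0 0 0 0.6;0.0103 -0.0356 0.002 0 0 0 0.6;0.0103 -0.0356 0.002 0 0 0 0.6;0.0103 -0.0356 0.002 0 0 0 0.6;0 0 0 0 0 0 0.6;0 0 0 0 0 0 0.6'; python3 -c "
from h import *
plan(newpose(-.005,0,.096))";python3 look.py h;python3 - <<'E'
import cv2,numpy as np
a=cv2.imread("pics/scene_h.png")[185:265,300:370]
b=cv2.imread("pics/top_h.png")[195:275,340:400]
f=lambda im:cv2.convertScaleAbs(cv2.resize(im,None,fx=6,fy=6,interpolation=cv2.INTER_CUBIC),alpha=2.2,beta=30)
cv2.imwrite("pics/z5.png",np.hstack([f(a),f(b)]))
E
```

```text
time_s: 23.75
tcp_pos: [0.4208, 0.1598, 0.2565]
eef_rot: [-179.9, 0.6, 12.0]
contact_force: [-0.1, -0.4, -0.1]
gripper_width: 0.0528
 target [0.4219 0.1578 0.096 ] shift now(tool) [0.0023 0.0024 0.1605] rotvec [-0.001   0.0102  0.0027] shift after rot [0.0007 0.0022 0.1605]
t 23.75 rack coords tcp [0.0676 0.3353 0.2179] rpy [-179.94    0.58   11.97] w 0.0528 F [-0.1 -0.4 -0.1] j [ 45.7  -2.1 -22.8  -0.4 -69.7  56.4]
```

View pics/z5.png

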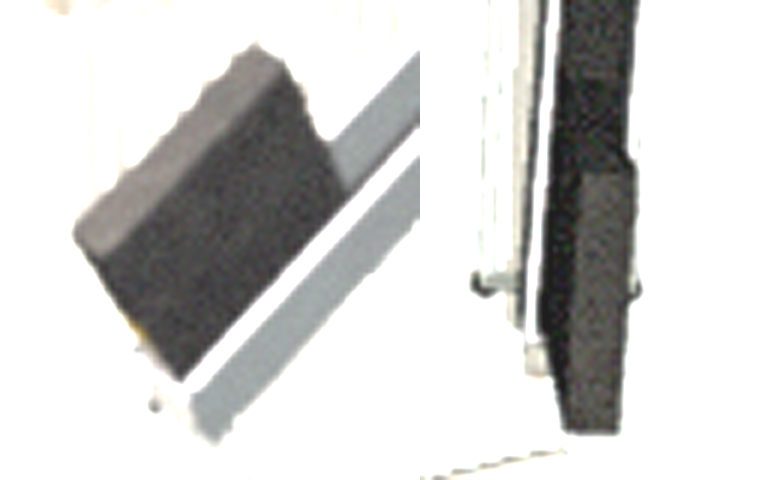

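View pics/look_h.png

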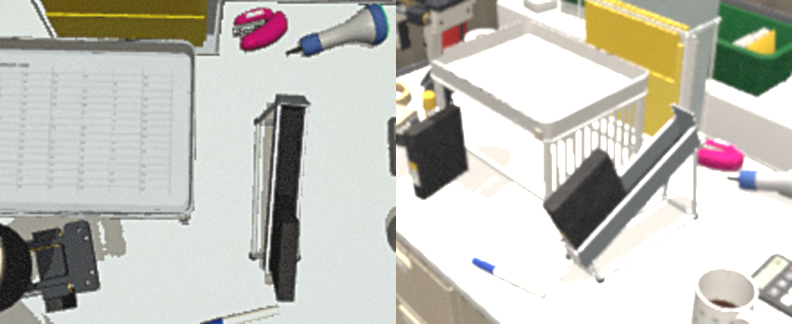

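The old box stands at the lip, unchanged from before. The gripper is above the new box. Descend.

```bash
python3 -m inch '0.0007 0.0022 0.02 -0.001 0.0102 0.0027 0.8;0 0 0.035 0 0 0 0.8;0 0 0.03 0 0 0 0.8;0 0 0.015 0 0 0 0.8;0 0 0 0 0 0 0.8;0 0 0 0 0 0 0.8'; python3 -c "
from h import *
plan(newpose(-.005,0,.094))";python3 look.py i
```

```text
time_s: 24.35
tcp_pos: [0.4222, 0.1552, 0.1577]
eef_rot: [-180.0, -0.1, 11.6]
contact_force: [0.8, -0.1, 0.3]
gripper_width: 0.07
 target [0.4219 0.1578 0.094 ] shift now(tool) [ 0.0001 -0.0026  0.0637] rotvec [-0.0001 -0.0011 -0.0043] shift after rot [ 0.0002 -0.0026  0.0637]
t 24.35 rack coords tcp [0.0287 0.3306 0.127 ] rpy [-1.800e+02 -6.000e-02  1.157e+01] w 0.07 F [ 0.8 -0.1  0.3] j [ 45.4   2.4 -32.3   0.  -55.2  56.1]
```

View pics/look_i.png

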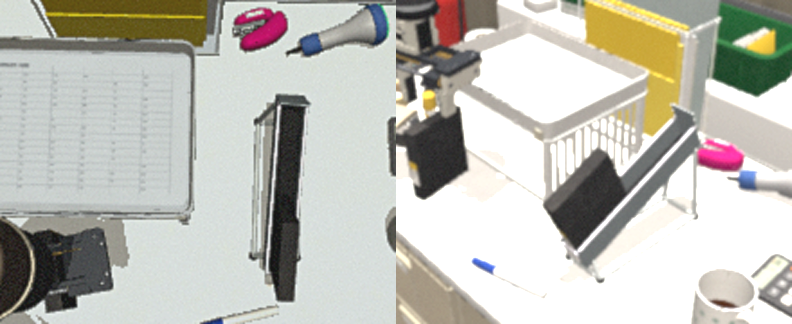

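```bash
python3 -m inch '0 -0.0026 0.025 0 0 0 0.8;0 0 0.025 0 0 0 0.8;0 0 0.013 0 0 0 0.8;0 0 0 0 0 0 0.8'; python3 -m inch '0 0 0 0 0 0 0;0 0 0 0 0 0 0;0 0 0 0 0 0 0;0 0 0 0 0 0 0;0 0 0 0 0 0 0;0 0 0 0 0 0 0;0 0 0 0 0 0 0;0 0 0 0 0 0 0;0 0 0 0 0 0 0;0 0 0 0 0 0 0;0 0 0 0 0 0 0;0 0 0 0 0 0 0' 35; python3 -c "
from h import *
plan(newpose(-.005,0,.094))"
```

```text
time_s: 24.78
tcp_pos: [0.4212, 0.1584, 0.0936]
eef_rot: [-180.0, -0.0, 11.6]
contact_force: [-0.1, -0.4, 0.8]
gripper_width: 0.0699
time_s: 25.78
tcp_pos: [0.4218, 0.159, 0.0947]
eef_rot: [-179.9, -0.1, 11.6]
contact_force: [-1.7, -0.7, 3.1]
gripper_width: 0.0242
 target [0.4219 0.1578 0.094 ] shift now(tool) [-0.0001  0.0013  0.0007] rotvec [-0.001  -0.0019 -0.003 ] shift after rot [-0.0001  0.0013  0.0007]
t 25.78 rack coords tcp [0.0026 0.3345 0.0697] rpy [-1.7994e+02 -1.1000e-01  1.1650e+01] w 0.0242 F [-1.7 -0.7  3.1] j [ 45.9   7.1 -37.1   0.  -45.7  55.8]
```

```bash
python3 -m inch '0 0 -0.01 0 0 0 0;0 0 -0.02 0 0 0 0;0 0 -0.035 0 0 0 0;0 0 -0.035 0 0 0 0;0 0 -0.035 0 0 0 0;0 0 -0.035 0 0 0 0;0 0 -0.035 0 0 0 0;0 0 -0.035 0 0 0 0;0 0 -0.035 0 0 0 0;0 0 0 0 0 0 0;0 0 0 0 0 0 0'; python3 -c "
from h import *
plan(rackpose(.177,0,.0947+.13))"
```

```text
time_s: 26.7
tcp_pos: [0.4218, 0.1592, 0.371]
eef_rot: [-179.8, -0.3, 11.6]
contact_force: [-0.9, 0.4, -3.3]
gripper_width: 0.024
 target [ 0.5144 -0.1764  0.3073] shift now(tool) [0.0227 0.3476 0.0627] rotvec [-0.0485  0.414   0.2095] shift after rot [0.0617 0.3346 0.0973]
t 26.7 rack coords tcp [0.1153 0.3346 0.322 ] rpy [-179.81   -0.27   11.64] w 0.024 F [-0.9  0.4 -3.3] j [ 45.9  -5.3 -11.3   0.  -83.6  55.8]
```

```bash
python3 -m inch '0 0 0 -0.0081 0.069 0.0349 0;0 0 0 -0.0081 0.069 0.0349 0;0 0 0 -0.0081 0.069 0.0349 0;0 0 0 -0.0081 0.069 0.0349 0;0 0 0 -0.0081 0.069 0.0349 0;0 0 0 -0.0081 0.069 0.0349 0;0.004 0.02 0 0 0 0 0;0.0062 0.0335 0 0 0 0 0;0.0062 0.0335 0 0 0 0 0;0.0062 0.0335 0 0 0 0 0;0.0062 0.0335 0 0 0 0 0;0.0062 0.0335 0 0 0 0 0;0.0062 0.0335 0 0 0 0 0;0.0062 0.0335 0 0 0 0 0;0.0062 0.0335 0 0 0 0 0;0.0062 0.0335 0 0 0 0 0;0.002 0.0135 0 0 0 0 0;0 0 0 0 0 0 0;0 0 0 0 0 0 0'; python3 -c "
from h import *
plan(rackpose(.177,0,.0947+.06))"
```

```text
time_s: 28.28
tcp_pos: [0.4736, -0.1779, 0.3932]
eef_rot: [179.9, -23.7, -0.7]
contact_force: [-0.0, 0.3, -1.7]
gripper_width: 0.0241
 target [ 0.5429 -0.1767  0.2434] shift now(tool) [ 0.0033 -0.0024  0.165 ] rotvec [ 0.0033  0.0063 -0.002 ] shift after rot [ 0.0022 -0.0019  0.165 ]
t 28.28 rack coords tcp [ 0.1748 -0.0019  0.3197] rpy [179.86 -23.7   -0.72] w 0.0241 F [-0.   0.3 -1.7] j [  3.  -14.4 -20.4   1.9 -60.4  85.7]
```

```bash
python3 -m inch '0.0022 -0.0019 0.015 0.0033 0.0063 -0.002 0;0 0 0.03 0 0 0 0;0 0 0.03 0 0 0 0;0 0 0.03 0 0 0 0;0 0 0.025 0 0 0 0;0 0 0.015 0 0 0 0;0 0 0 0 0 0 0;0 0 0 0 0 0 0'; python3 -c "
from h import *
plan(rackpose(.177,0,.0947))"; python3 look.py j;python3 - <<'E'
import cv2,numpy as np
a=cv2.imread("pics/scene_j.png")[130:265,300:420]
b=cv2.imread("pics/top_j.png")[145:275,320:400]
f=lambda im:cv2.convertScaleAbs(cv2.resize(im,None,fx=4,fy=4,interpolation=cv2.INTER_CUBIC),alpha=2.,beta=30)
cv2.imwrite("pics/z6.png",np.hstack([f(a)[:520],f(b)]))
E
```

```text
time_s: 28.95
tcp_pos: [0.5353, -0.1744, 0.263]
eef_rot: [180.0, -24.1, -0.3]
contact_force: [-0.2, 0.4, -0.8]
gripper_width: 0.0235
 target [ 0.5674 -0.177   0.1886] shift now(tool) [-0.001   0.0024  0.081 ] rotvec [-0.0014 -0.0009  0.0049] shift after rot [-0.001   0.0023  0.081 ]
t 28.95 rack coords tcp [0.178  0.0023 0.1757] rpy [179.96 -24.12  -0.28] w 0.0235 F [-0.2  0.4 -0.8] j [  2.8  -4.9 -29.9   2.  -40.9  85.7]
```

View pics/z6.png

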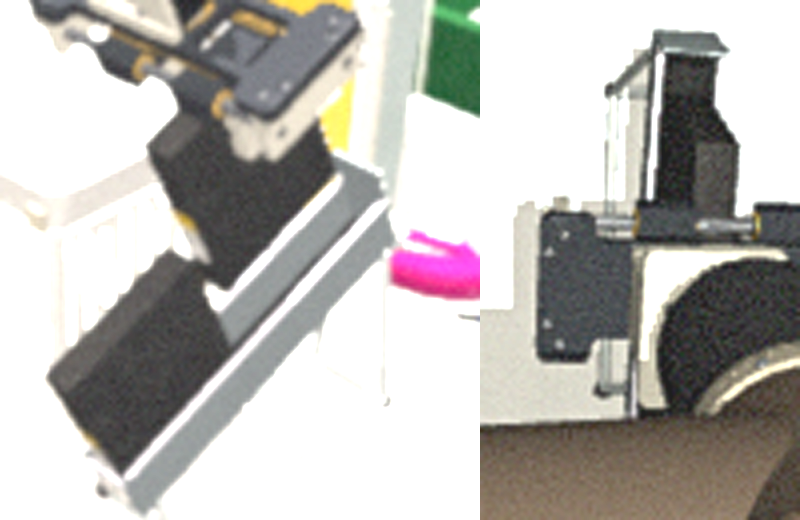

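The new box hovers parallel above the lane, behind the old one, clear of walls and back stop. Lower.

```bash
python3 -m inch '0 0.0023 0.01 -0.0014 -0.0009 0.0049 0;0 0 0.015 0 0 0 0;0 0 0.015 0 0 0 0;0 0 0.01 0 0 0 0;0 0 0 0 0 0 0';python3 -c "
from h import *
plan(rackpose(.177,0,.0947))";python3 -m inch '0 0 0.008 0 0 0 0;0 0 0.008 0 0 0 0;0 0 0.005 0 0 0 0;0 0 0 0 0 0 0;0 0 0 0 0 0 0'; python3 -c "
from h import *
plan(rackpose(.177,0,.0947))"
```

```text
time_s: 29.47
tcp_pos: [0.5561, -0.178, 0.2168]
eef_rot: [-180.0, -24.1, -0.7]
contact_force: [-0.1, 0.4, -2.2]
gripper_width: 0.0239
 target [ 0.5674 -0.177   0.1886] shift now(tool) [-0.0012 -0.0012  0.0303] rotvec [ 0.0005 -0.0007 -0.0022] shift after rot [-0.0012 -0.0011  0.0303]
t 29.47 rack coords tcp [ 0.1782 -0.0011  0.125 ] rpy [-179.97  -24.1    -0.73] w 0.0239 F [-0.1  0.4 -2.2] j [  2.2  -0.3 -32.1   2.1 -34.1  85.6]
time_s: 29.88
tcp_pos: [0.5651, -0.1782, 0.1994]
eef_rot: [-180.0, -24.2, -0.7]
contact_force: [0.6, -0.4, -2.0]
gripper_width: 0.0244
 target [ 0.5674 -0.177   0.1886] shift now(tool) [-0.0023 -0.0012  0.0107] rotvec [ 0.0007 -0.0026 -0.0016] shift after rot [-0.0023 -0.0012  0.0107]
t 29.88 rack coords tcp [ 0.1793 -0.0012  0.1054] rpy [-180.    -24.21   -0.69] w 0.0244 F [ 0.6 -0.4 -2. ] j [  2.2   1.6 -32.9   2.2 -31.4  85.5]
```

```bash
python3 -m inch '-0.002 0 0.003 0 -0.002 0 0;0 0 0.003 0 0 0 0;0 0 0.001 0 0 0 0;0 0 0 0 0 0 0';python3 -m inch '0 0 0.001 0 0 0 0;0 0 0.001 0 0 0 0;0 0 0 0 0 0 0';python3 -m inch '0 0 0.001 0 0 0 0;0 0 0 0 0 0 0'; python3 -c "
from h import *
plan(rackpose(.177,0,.0947))"
```

```text
time_s: 30.22
tcp_pos: [0.5661, -0.1782, 0.1922]
eef_rot: [-180.0, -24.1, -0.7]
contact_force: [0.5, -0.3, -1.4]
gripper_width: 0.0238
time_s: 30.47
tcp_pos: [0.567, -0.1782, 0.1905]
eef_rot: [-180.0, -24.1, -0.7]
contact_force: [0.4, -0.4, -1.7]
gripper_width: 0.0241
time_s: 30.63
tcp_pos: [0.5674, -0.1782, 0.1896]
eef_rot: [-180.0, -24.1, -0.7]
contact_force: [-0.1, -0.5, -2.1]
gripper_width: 0.0237
 target [ 0.5674 -0.177   0.1886] shift now(tool) [-0.0004 -0.0012  0.0008] rotvec [ 0.0006 -0.0011 -0.0017] shift after rot [-0.0004 -0.0012  0.0008]
t 30.63 rack coords tcp [ 0.1774 -0.0012  0.0955] rpy [-179.99  -24.13   -0.7 ] w 0.0237 F [-0.1 -0.5 -2.1] j [  2.1   2.5 -33.4   2.3 -30.1  85.4]
```

```bash
python3 -m inch '0 0 0.001 0 0 0 0;0 0 0 0 0 0 0';python3 -m inch '0 0 0.001 0 0 0 0;0 0 0 0 0 0 0';python3 -m inch '0 0 0.0007 0 0 0 0;0 0 0 0 0 0 0'; python3 -c "
from h import *
plan(rackpose(.177,0,.0947))"
```

```text
time_s: 30.8
tcp_pos: [0.5677, -0.1782, 0.1892]
eef_rot: [-180.0, -24.1, -0.7]
contact_force: [-4.3, 1.9, 3.1]
gripper_width: 0.0235
time_s: 30.97
tcp_pos: [0.5677, -0.1783, 0.1891]
eef_rot: [-180.0, -24.2, -0.7]
contact_force: [-13.7, 3.7, 12.7]
gripper_width: 0.0241
time_s: 31.13
tcp_pos: [0.5677, -0.1783, 0.1891]
eef_rot: [180.0, -24.2, -0.7]
contact_force: [-18.6, 5.5, 18.5]
gripper_width: 0.0237
 target [ 0.5674 -0.177   0.1886] shift now(tool) [-0.0005 -0.0013  0.0003] rotvec [ 0.0008 -0.0021 -0.0016] shift after rot [-0.0005 -0.0013  0.0003]
t 31.13 rack coords tcp [ 0.1775 -0.0013  0.095 ] rpy [180.   -24.18  -0.69] w 0.0237 F [-18.6   5.5  18.5] j [  2.1   2.5 -33.5   2.3 -29.9  85.4]
```

Floor contact at the expected height. Ease off, release, withdraw.

```bash
python3 -m inch '0 0 -0.001 0 0 0 0;0 0 -0.0007 0 0 0 0;0 0 0 0 0 0 0';python3 -m inch '0 0 0 0 0 0 0.3;0 0 0 0 0 0 0.4;0 0 0 0 0 0 0.5;0 0 0 0 0 0 0.5;0 0 0 0 0 0 0.5;0 0 0 0 0 0 0.5;0 0 0 0 0 0 0.5;0 0 -0.015 0 0 0 0.5;0 0 -0.03 0 0 0 0.5;0 0 -0.03 0 0 0 0.5;0 0 -0.03 0 0 0 0.5;0 0 -0.03 0 0 0 0.5;0 0 0 0 0 0 0.5'; python3 -c "
from h import *
plan(rackpose(.177,0,.0947))"
```

```text
time_s: 31.38
tcp_pos: [0.5679, -0.1782, 0.1892]
eef_rot: [-180.0, -24.2, -0.7]
contact_force: [-5.7, 1.3, 5.6]
gripper_width: 0.0239
time_s: 32.47
tcp_pos: [0.5135, -0.178, 0.319]
eef_rot: [179.9, -24.7, -0.6]
contact_force: [0.7, 0.6, 0.8]
gripper_width: 0.0435
 target [ 0.5674 -0.177   0.1886] shift now(tool) [-0.0055 -0.0019  0.141 ] rotvec [ 0.0016 -0.0107 -0.0008] shift after rot [-0.004  -0.0016  0.141 ]
t 32.47 rack coords tcp [ 0.181  -0.0016  0.2357] rpy [179.93 -24.68  -0.64] w 0.0435 F [0.7 0.6 0.8] j [  2.6  -9.4 -26.4   1.9 -48.3  85.8]
```

```bash
python3 -m inch '0 -0.02 -0.01 0 0 0 0.5;0 -0.035 -0.01 0 0 0 0.5;0 -0.035 -0.01 0 0 0 0.5;0 -0.035 0 0 0 0 0.5;0 -0.035 0 0 0 0 0.5;0 -0.035 0 0 0 0 0.5;0 -0.035 0 0 0 0 0.5;0 -0.035 0 0 0 0 0.5;0 -0.035 0 0 0 0 0.5;0 -0.02 0 0 0 0 0.5;0 0 0 0 0 0 0.5;0 0 0 0 0 0 0.5'; python3 look.py k;python3 - <<'E'
import cv2,numpy as np
a=cv2.imread("pics/scene_k.png")[140:265,300:410]
b=cv2.imread("pics/top_k.png")[145:270,340:400]
f=lambda im:cv2.convertScaleAbs(cv2.resize(im,None,fx=4.6,fy=4.6,interpolation=cv2.INTER_CUBIC),alpha=2.2,beta=40)
cv2.imwrite("pics/z7.png",np.hstack([f(a),f(b)]))
E
```

```text
time_s: 33.47
tcp_pos: [0.5041, 0.1439, 0.3388]
eef_rot: [180.0, -24.1, -0.5]
contact_force: [-0.0, 0.2, 0.2]
gripper_width: 0.0436
```

View pics/z7.png

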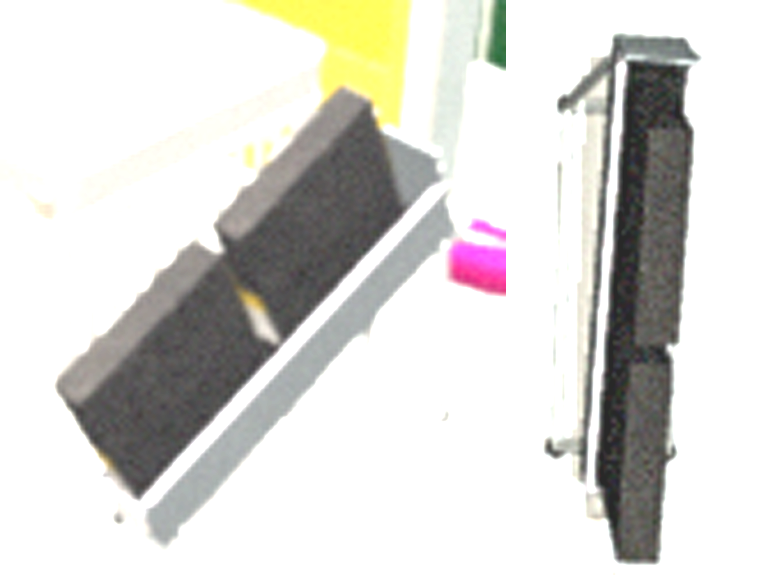

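View pics/scene_k.png

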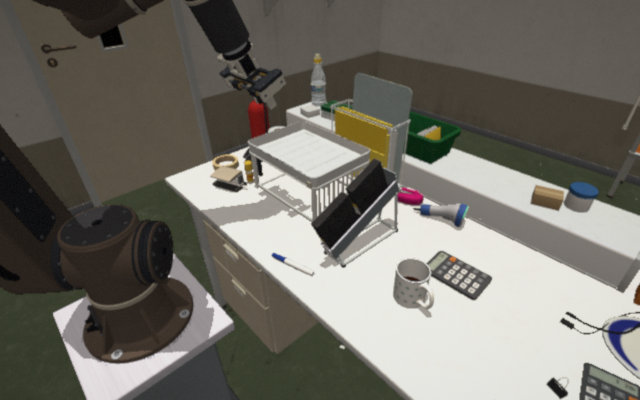

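Both boxes stand parallel in the lane: the old one at the lip (scene crop ~(150,390)) and the new one about 10 mm behind it (~(300,210)), clear of the back stop. The mug (412,283), calculator (458,273) and punch (227,176) haven't moved. The arm is clear, so I'm handing in.

```bash
python3 -c "
from plant import r
for t in('the_mug','punch','desk_calculator'): print(t,r.recognise(t,'scene')[:1])
print(r.close_job())"
```

```text
the_mug [{'xy': [412.2, 286.1], 'p': 0.73}]
punch [{'xy': [228.0, 175.7], 'p': 0.76}]
desk_calculator [{'xy': [456.0, 274.5], 'p': 0.84}]
the job is handed in; nothing more can be done
None
```

I brought the old box down the lane to the front lip, then stood the new box in the lane behind it and handed the job in at about 33.6 s.

- **Old box:** My first seating pushed on past the lip contact and the box may have pivoted in the grip. I released it, pressed the top with shut fingers, and both ends came out at 0.1355 and 0.1356 m, so its base was flat. I then regripped it and seated it with about 5 N against the lip and firm floor contact. I did not probe it again after that; the pictures matched those taken before the probe.
- **New box:** It met the floor at the expected height while held square to the slope. The last pictures show it parallel to the old box, about 10 mm behind it and clear of the back stop. I did not probe it for flatness.
- **Checks that disagreed:** One image fit, before the probe, put the old box about 1.4° off flat; the probe found no tilt.
- **Contact that should not have happened:** When I tried to nudge the old box from behind, the gripper body pressed on its top rear edge with about 23 N, under the 40 N limit. The seating above was done after that.
- **Bystanders:** The mug and calculator were found within 2 pixels of where they started. The punch read 4.5 pixels off its first detection; nothing touched it.

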